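# Slide a gear shaft home through the bearing rings of a model engine bed

## Task

Take the aluminium shaft from its cradle by the orange sleeve and slide it, nose first, through the blue, yellow and red bearing rings of the grey bed until the small sprung brass ring stops it. Press it home against that ring with about 10 N for a second to bed it in, never loading the bed with more than 20 N, then let go and leave the shaft in the rings with its nose still touching the brass ring. Leave the glue bottle, the tape roll and the screwdriver where they are.

Things in the scene. Friction and masses are not known exactly. Their poses are not given: they have to be found in the camera images.
- shaft_grip (a point): Centre of the orange grip sleeve (20 mm diameter, 50 mm long) at the tail of the loose aluminium shaft, on its axis: grasp here, a finger on either side. x axis: along the shaft, tail to nose (it may be rolled about it). Ahead of the sleeve the shaft is 16 mm thick; its dark bands are flush. Held weakly, the nose sags.
- shaft_nose (a point): Tip of the shaft's nose, on its axis, 200 mm ahead of the sleeve's centre. The last 20 mm of the shaft taper from 16 mm to 7 mm diameter at the tip. Axes as those of shaft_grip.
- shaft: The loose shaft as a whole: 225 mm long, about 0.15 kg, lying level in the cradle at the start, axis 45 mm above the table. Origin on its axis, 85 mm behind the nose tip and 115 mm ahead of the sleeve's centre, 20 mm ahead of its centre of mass; x axis towards the nose.
- cradle: Fixed wooden cradle with two black V-blocks 90 mm apart in which the shaft starts, 130 x 50 mm, about 53 mm tall; the sleeve hangs free beyond its tail end. Origin on the table half-way between the Vs; x axis along the shaft, towards its nose.
- bed: Fixed grey bearing bed, base 225 x 70 x 12 mm, with three rings and then the stopper in one straight row on a level axis 75 mm above the table. Origin on the table under the first (blue) ring; x axis along the row, the way the shaft is pushed; y to the left of that, z up. The base reaches from 25 mm before the origin to 200 mm beyond it.
- ring1 (a point): Centre of the first, blue ring: bore 24 mm, outside 36 mm, 8 mm thick. Axes as the bed's.
- ring2 (a point): Centre of the second, yellow ring, 35 mm farther along: bore 21 mm, outside 33 mm, 8 mm thick.
- ring3 (a point): Centre of the third, red ring, 35 mm farther along still (70 mm beyond ring 1): bore 18.5 mm, outside 30.5 mm, 8 mm thick.
- stopper: End of the bed: two side rails 42 mm apart, open on top, with the brass stop ring (bore 11, outside 24, 10 mm thick) on a carriage between them. The origin (on the table, 92 mm beyond ring 1, fixed) does not tell where the brass ring is: its front face was set anywhere from 100 to 140 mm beyond ring 1 and holds there. It must be found by feel.
- slot (a point): Fixed point on the row's axis 100 mm beyond ring 1, the nearest place for the brass ring's front face. The shaft's nose enters that ring about 9 mm before it is stopped. The ring then yields 6 mm on a spring (4 N per mm, damped 0.15 N per mm/s) before it goes solid. When let go, the shaft is pushed slowly back a mm or two until friction holds it, still touching.
- glue: White glue bottle with a red cap, 52 mm diameter, 150 mm tall, standing loose; origin at the centre of its foot. Leave alone.
- tape: Roll of black tape lying flat, 92 mm diameter, 45 mm tall, loose; origin at the centre of its underside. Leave alone.
- driver: Screwdriver lying on the table beyond the cradle, about 200 mm long; x axis towards its tip. Leave alone.
Not all that is in view belongs to the job. Of the things that look like the shaft, the largest one is meant.

How it is judged:
By the outcome, as a careful person would: the job done as asked, in the order asked, and still so for the second after the job is handed in, with the robot touching nothing.
It also fails if it takes over 59 s, if anything falls off the work surface, if the arm or the gripper's body presses on something with over 40 N, if the wrist force passes 120 N, or if a joint passes its speed limit or range.

## Robot

A 7-joint arm with a two-finger parallel gripper is mounted at the origin on the work surface. World frame = base frame: x ahead of the robot, y to its left, z up, the work surface at z = 0. Lengths are in m, angles in rad, forces in N, time in s.
With the tool pointing down it reaches from about 0.4 to 0.85 m from the base axis. Payload 4.4 kg.
Tool frame: the origin (TCP) lies at the very end of the fingers, on their centre line; the grasp point (between the pads) lies 19 mm behind it (hold_point_z is the z of the grasp point in the tool frame, in m); z points along the fingers, y is the direction in which the jaws open and shut (so a half turn about z gives the same grasp; the last joint's range is limited). The gripper opens to 94 mm and grips with 3 to 60 N. Pads are 16 mm wide; open, the fingers measure 119 mm over their backs; the gripper's body (75 mm by 177 mm) begins 78 mm behind the grasp point.
Start: joints at [-1.167, 0.628, 0.038, 1.517, -0.027, 0.996, -0.02], TCP at [0.294, 0.58, 0.205] pointing down, gripper open.
Joint ranges: [-3.06, 3.06], [-0.37, 2.12], [-1.25, 1.32], [0.18, 2.47], [-1.1, 4.24], [0.23, 1.98], [-2.94, 2.94]. Speed limits (rad/s): [2.57, 2.57, 3.14, 3.14, 3.14, 3.14, 3.14].

## Interface

Orientations are given as a unit quaternion [x, y, z, w].
In Python, from cell import * gives the robot as it stands.
- The arm moves only by the tool jog_arm, never from a script. Its argument "commands" is a list of rows, each a list of 7 numbers: the shift along the world's x, y, z in m, then the turn, a rotation vector about the world's x, y, z in rad, then the gripper's target within -1 to 1 (shut at 1, half-way at 0, fully open at -1). In form: [[tx, ty, tz, rx, ry, rz, grip], ...]. A call has 1 to 12 rows; each row is the pose to reach, as a shift and turn from the pose commanded when the call began; what a row does not reach only later rows make up. A row lasts 1/8 s, in which the tool goes at most 62.5 mm and 10.7 degrees, less where a joint would pass 70% of its speed; a pose out of reach is approached as far as the arm can. A call with a gripper value outside its range is refused whole. The fingers move at their own pace and stop on an object; "newtons" is the grip in N (left out, the last holds). Time passes only in rows, so rows that repeat a pose let the fingers close. It gives the time, the measured TCP pose, the force and the opening at its end, in the units of the state.
- state(): the state, without advancing time (a new reading comes with each control period).
- read_camera(name): name is "scene" or "top" or "wrist"; returns a dict with "img" (480x640x3 uint8, red, green, blue), "fx", "fy", "cx", "cy" (pixels), "world_from_camera" (4x4, takes a point from camera to world coordinates). Camera axes: x right, y down, z forward; pixel columns grow to the right and rows downward; lengths in m; the calibration is good to about 2 mm. A picture is of the moment at which its call begins. There is no depth.
- close_job(): hands the job in, once; it reports no verdict.
The state is a dict: "time": time; "joint_pos": joint angles; "qd": joint speeds; "joint_efforts": joint torques, N m; "eef_pos": TCP position; "tcp_rot": TCP orientation; "force": force on the tool from outside, world axes, zero at the start; "wrist_torque": the same for the moment, N m; "gripper_width": opening from 0.0 (shut) to 1.0 (fully open).
Only numpy, scipy, OpenCV 4.12 (cv2) and the standard library are available. Lean on these libraries where they do the work, as an engineer would, in place of code of your own. Each camera call takes 0.05 s, during which the arm holds its last target.

## Working session

There is one attempt and no reset: what is moved stays moved. The work goes in short steps, Python scripts to look and compute and a tool call to move; the robot and the scene stay as the last step left them, time stands still between calls to the robot, and variables do not carry over. Pictures are saved under pics/ and viewed, and the job is handed in when it is done.

Besides the shell and the picture viewer there is one more tool, called after ">>>" by a JSON object that holds its "fn" and its "kwargs". jog_arm: Moves the arm, as the interface text tells. Its arguments: {"type":"object","properties":{"commands":{"type":"array"},"newtons":{"type":"number"}},"required":["commands"]}

```bash
mkdir -p pics; ls; python3 - <<'E'
from cell import *
import cv2,numpy as np
print(state())
for n in ["scene","top","wrist"]:
    d=read_camera(n); cv2.imwrite(f"pics/{n}0.png",d["img"][:,:,::-1]); 
    print(n,d["fx"],d["fy"],d["cx"],d["cy"]); print(np.round(d["world_from_camera"],4).tolist())
E
```

```text
pics
{'time': 0.0, 'joint_pos': array([-1.16677475,  0.62933799,  0.03843084,  1.51832654, -0.02696699,
        0.99631201, -0.02004214]), 'qd': array([-0.00058412,  0.00052707,  0.00053814,  0.00068435, -0.00159053,
        0.00163601, -0.00024098]), 'joint_efforts': array([-5.51130393e-05, -5.49739695e+01,  1.14349343e+00, -1.86629838e+01,
       -5.21123246e-02,  2.37741211e-02,  1.63828786e-04]), 'eef_pos': array([0.29395357, 0.57900008, 0.20457248]), 'tcp_rot': array([ 2.32763051e-01,  9.72533028e-01, -9.12394844e-04, -1.95403245e-04]), 'force': array([-1.87624741, -0.43014686,  0.68281535]), 'wrist_torque': array([-0.02316694,  0.0645085 ,  0.02532755]), 'gripper_width': 1.0002576267877106}
scene 619.1961743425884 619.1961743425884 329.82485589299995 236.11884247811398
[[-0.4058, 0.698, -0.5901, 1.4349], [0.914, 0.3058, -0.2668, 0.4514], [-0.0058, -0.6476, -0.762, 1.2752], [0.0, 0.0, 0.0, 1.0]]
top 504.67960203998945 504.67960203998945 318.61124669815626 232.21477796083803
[[0.0165, -0.9957, 0.0907, 0.3725], [-0.9999, -0.0168, -0.0032, 0.0295], [0.0047, -0.0906, -0.9959, 1.2403], [0.0, 0.0, 0.0, 1.0]]
wrist 390.4597864665344 390.4597864665344 316.2657988085362 242.12196587360566
[[0.4514, 0.856, 0.2521, 0.2203], [0.8923, -0.4325, -0.1291, 0.6157], [-0.0014, 0.2832, -0.9591, 0.3837], [0.0, 0.0, 0.0, 1.0]]
```

View pics/scene0.png

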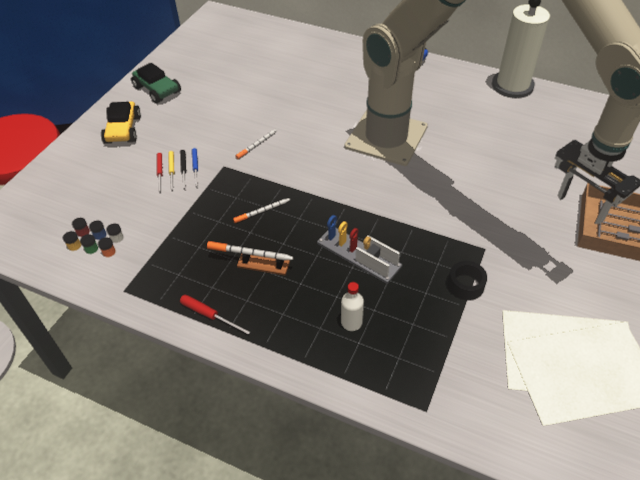

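View pics/top0.png

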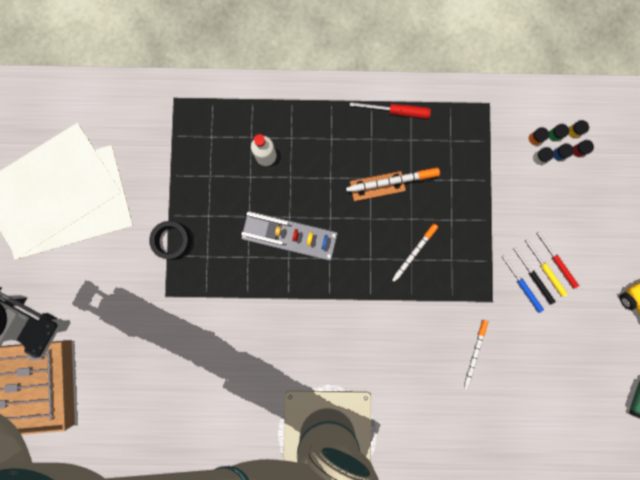

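View pics/wrist0.png

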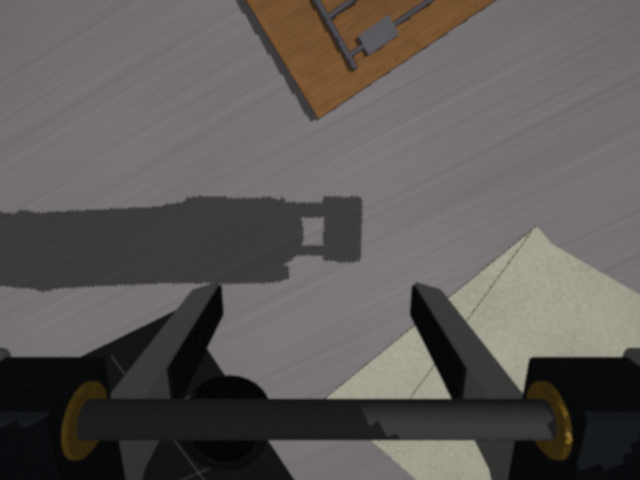

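Candidates for the shaft in the top view: the one in the wooden cradle, sleeve at (428,174); a thinner one on the mat, sleeve at (431,231); and a thinner one on the table, sleeve at (484,327). I choose the one in the cradle because it is the largest. Next I'll check it in close crops.

```bash
python3 - <<'E'
import cv2,numpy as np
t=cv2.imread("pics/top0.png"); s=cv2.imread("pics/scene0.png")
def c(im,x0,y0,w,h,k): return cv2.resize(im[y0:y0+h,x0:x0+w],None,fx=k,fy=k,interpolation=cv2.INTER_CUBIC)
cv2.imwrite("pics/c1.png",np.vstack([c(t,340,160,110,45,7),c(t,235,205,110,60,7)])[:, :770][:735//1][:600] if 0 else c(t,340,160,110,45,7))
cv2.imwrite("pics/c2.png",c(t,235,205,110,60,7))
cv2.imwrite("pics/c3.png",c(s,200,205,210,80,3.8))
E
```

```text
(no output)
```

View pics/c1.png

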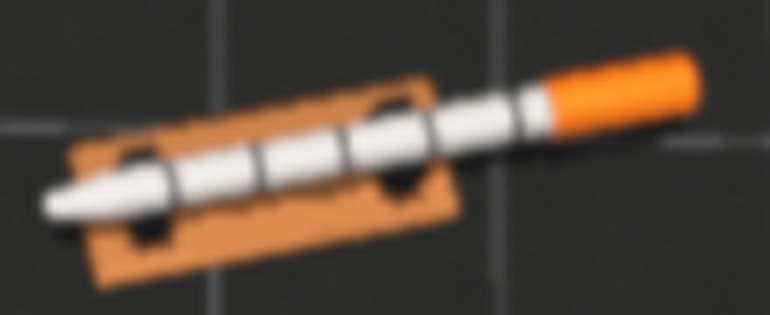

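View pics/c2.png

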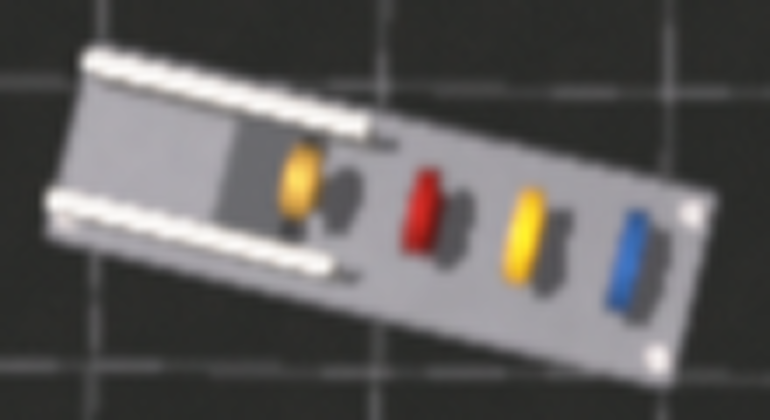

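View pics/c3.png

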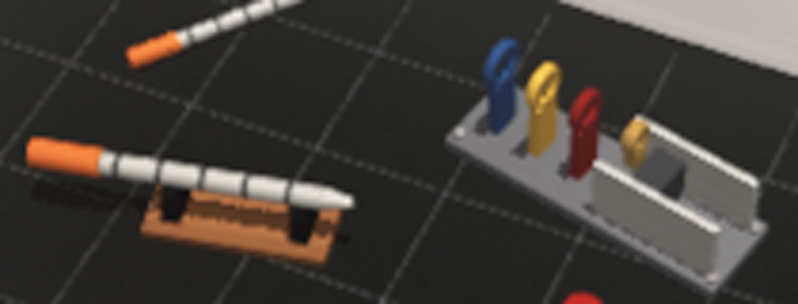

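```bash
cat > h.py <<'E'
import numpy as np, cv2
from scipy.spatial.transform import Rotation as R
def ray(d,p):
    T=np.array(d["world_from_camera"]); v=np.array([(p[0]-d["cx"])/d["fx"],(p[1]-d["cy"])/d["fy"],1.]); return T[:3,3],T[:3,:3]@v
def tri(obs):
    A=np.zeros((3,3));b=np.zeros(3);rs=[]
    for d,p in obs:
        o,v=ray(d,p); v=v/np.linalg.norm(v); P=np.eye(3)-np.outer(v,v); A+=P;b+=P@o; rs.append((P,o))
    x=np.linalg.solve(A,b); return x,[np.linalg.norm(P@(x-o))*1000 for P,o in rs]
def atz(d,p,z):
    o,v=ray(d,p); return o+v*(z-o[2])/v[2]
def proj(d,X):
    T=np.array(d["world_from_camera"]); c=T[:3,:3].T@(np.array(X)-T[:3,3]); return np.array([d["cx"]+d["fx"]*c[0]/c[2],d["cy"]+d["fy"]*c[1]/c[2]])
E
python3 - <<'E'
from cell import *
from h import *
np.set_printoptions(precision=4,suppress=True)
t=read_camera("top");s=read_camera("scene")
obs=dict(nose=((346.4,189.3),(292.6,258.2)),tail=((439.6,171.9),(207.9,245.3)),sf=((419,175.3),(227.1,247.6)),
 blue=((324.6,242.1),(332.4,220.3)),yel=((309.7,238.7),(342.6,226)),red=((295.3,235.3),(354.5,233.2)))
X={}
for k,(a,b) in obs.items():
    X[k],e=tri([(t,a),(s,b)]); print(k,X[k],np.round(e,1), atz(t,a,.045), atz(t,a,.075))
d=X['nose']-X['tail'];print(np.linalg.norm(d),np.degrees(np.arctan2(d[1],d[0])))
d=X['red']-X['blue'];print(np.linalg.norm(d),np.degrees(np.arctan2(d[1],d[0])))
E
```

```text
nose [ 0.5857 -0.0382  0.0425] [1.3 1.3] [ 0.5857 -0.0392  0.045 ] [ 0.5804 -0.0375  0.075 ]
tail [ 0.6324 -0.2621  0.0376] [2.9 2.9] [ 0.632  -0.2631  0.045 ] [ 0.6255 -0.2557  0.075 ]
sf [ 0.6221 -0.2108  0.0419] [3.4 3.4] [ 0.6228 -0.2134  0.045 ] [ 0.6165 -0.2073  0.075 ]
blue [0.455  0.0136 0.076 ] [2.2 2.2] [0.458  0.0111 0.045 ] [0.4559 0.0116 0.075 ]
yel [0.4627 0.0471 0.0767] [1. 1.] [0.4655 0.0466 0.045 ] [0.4632 0.0462 0.075 ]
red [0.4699 0.0819 0.0723] [2.3 2.3] [0.473 0.081 0.045] [0.4705 0.0797 0.075 ]
0.22879531277672865 101.78795051954624
0.06999859850410119 77.67134592275349
```

The crop confirms the choice: it lies in the black V-blocks with an orange sleeve, nose at top-view (346,189) and tail at (440,172). Next I'll move over the bed for wrist views, with the tool already in the insertion yaw.

>>> {"fn": "jog_arm", "kwargs": {"commands": [[0.017, -0.05, 0.01, 0, 0, -0.13, -1], [0.034, -0.1, 0.02, 0, 0, -0.26, -1], [0.051, -0.155, 0.03, 0, 0, -0.39, -1], [0.068, -0.21, 0.04, 0, 0, -0.52, -1], [0.085, -0.265, 0.04, 0, 0, -0.65, -1], [0.103, -0.32, 0.04, 0, 0, -0.78, -1], [0.12, -0.37, 0.04, 0, 0, -0.91, -1], [0.137, -0.42, 0.04, 0, 0, -1.04, -1], [0.155, -0.47, 0.04, 0, 0, -1.17, -1], [0.171, -0.519, 0.04, 0, 0, -1.31, -1], [0.171, -0.519, 0.04, 0, 0, -1.31, -1], [0.171, -0.519, 0.04, 0, 0, -1.31, -1]]}}

```text
time: 1.75
eef_pos: [0.4649, 0.0614, 0.2454]
tcp_rot: [0.777, 0.63, -0.0, -0.0]
force: [-0.3, -0.4, 0.7]
gripper_width: 1.002
```

```bash
python3 - <<'E'
from cell import *
import pickle
from h import *
s=state();print(s['time'],s['eef_pos'],s['tcp_rot'],s['force'],s['joint_pos'].round(2))
d=read_camera("wrist"); pickle.dump(d,open("w1.pkl","wb")); cv2.imwrite("pics/w1.png",d["img"][:,:,::-1])
E
```

```text
1.75 [0.46490244 0.06139717 0.24536086] [ 7.76626776e-01  6.29960819e-01 -4.14009323e-06 -4.65712788e-04] [-0.32181547 -0.42458526  0.65469521] [-0.54  0.35  0.47  1.96 -0.2   0.88 -0.17]
```

View pics/w1.png

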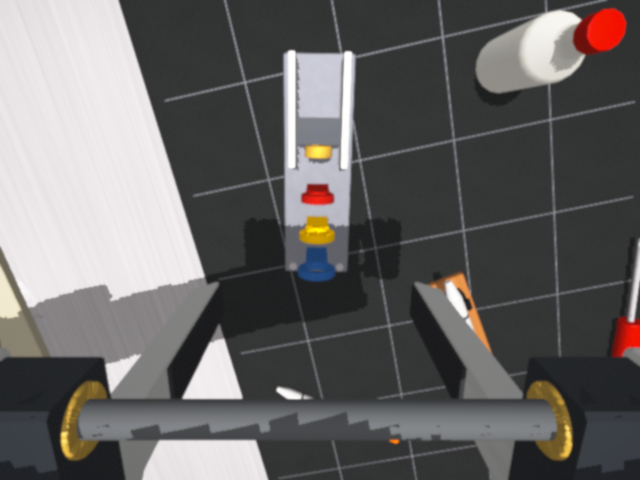

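The bed is upright in the wrist view: the blue ring is at (317,270), yellow at (317,232), red at (317,195) and brass at (318,152). A second, lower view gives parallax.

>>> {"fn": "jog_arm", "kwargs": {"commands": [[-0.01, -0.045, -0.03, 0, 0, 0, -1], [-0.02, -0.09, -0.07, 0, 0, 0, -1], [-0.02, -0.09, -0.07, 0, 0, 0, -1], [-0.02, -0.09, -0.07, 0, 0, 0, -1]]}}

```text
time: 2.3
eef_pos: [0.4457, -0.0278, 0.1756]
tcp_rot: [0.776, 0.63, 0.0, -0.0]
force: [0.0, -0.8, -0.3]
gripper_width: 1.002
```

```bash
python3 - <<'E'
from cell import *
import pickle
from h import *
s=state();print(s['time'],s['eef_pos'],s['tcp_rot'],s['force'],s['qd'].round(3))
d=read_camera("wrist"); pickle.dump(d,open("w2.pkl","wb")); cv2.imwrite("pics/w2.png",d["img"][:,:,::-1])
d1=pickle.load(open("w1.pkl","rb"))
cv2.imwrite("pics/w1c.png",cv2.resize(d1["img"][40:290,250:390,::-1],None,fx=2.4*1,fy=2.4,interpolation=cv2.INTER_CUBIC))
E
```

```text
2.3 [ 0.4457068  -0.0277866   0.17564795] [ 7.76265119e-01  6.30406406e-01  3.78784410e-04 -2.90849451e-04] [ 0.01387682 -0.83818368 -0.27139947] [-0.024 -0.012 -0.002 -0.016 -0.001 -0.001  0.001]
```

View pics/w2.png

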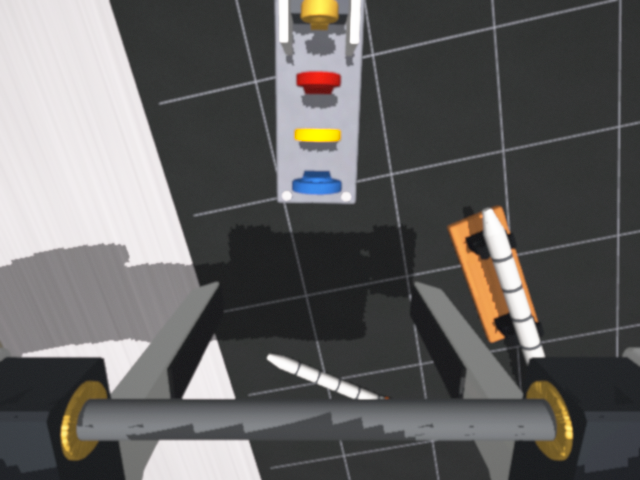

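View pics/w1c.png

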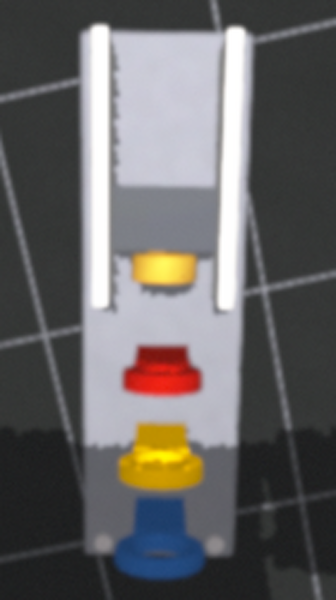

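```bash
cat > seg.py <<'E'
from h import *
import pickle
def rng(c):
    return {'blue':[(100,120,60),(125,255,255)],'yel':[(22,150,90),(32,255,255)],'red':[(0,160,70),(7,255,255)],'brass':[(18,100,80),(24,200,255)]}[c]
def blob(img,c,x0,x1,y0,y1):
    hsv=cv2.cvtColor(img,cv2.COLOR_RGB2HSV); m=cv2.inRange(hsv,*map(np.array,rng(c)))
    mm=np.zeros_like(m); mm[y0:y1,x0:x1]=m[y0:y1,x0:x1]
    n,l,st,ce=cv2.connectedComponentsWithStats(mm); i=1+np.argmax(st[1:,4]); return (l==i),st[i]
E
python3 - <<'E'
from seg import *
np.set_printoptions(precision=4,suppress=True)
W={}
for k,roi in (('w1',(270,370,130,290)),('w2',(270,370,40,205))):
    d=pickle.load(open(k+'.pkl','rb'))
    for c in ('blue','yel','red'):
        m,st=blob(d['img'],c,*roi)
        # widest row(s)
        w=m.sum(1); r=np.where(w>=w.max()-2)[0]; ys=r.mean()
        xs=[np.where(m[q])[0] for q in r]; L=np.mean([a.min() for a in xs]);Rr=np.mean([a.max() for a in xs])
        print(k,c,st,ys,L,Rr, atz(d,(L,ys),.075),atz(d,(Rr,ys),.075), 'ctr',atz(d,((L+Rr)/2,ys),.075), np.linalg.norm(atz(d,(L-.5,ys),.075)-atz(d,(Rr+.5,ys),.075)))
        W[k,c]=(L,Rr,ys,d)
for c in ('blue','yel','red'):
    a,b=W['w1',c],W['w2',c]
    for j in (0,1): print(c,*tri([(a[3],(a[j],a[2])),(b[3],(b[j],b[2]))]))
E
```

```text
w1 blue [297 248  39  34 913] 273.1666666666667 297.5 334.5 [0.4369 0.0139 0.075 ] [0.4715 0.0066 0.075 ] ctr [0.4542 0.0103 0.075 ] 0.03630433022232088
w1 yel [300 217  34  27 657] 235.0 300.3333333333333 332.6666666666667 [0.4477 0.0502 0.075 ] [0.4771 0.0441 0.075 ] ctr [0.4624 0.0472 0.075 ] 0.030933298210137822
w1 red [302 185  31  19 469] 198.0 302.2857142857143 332.0 [0.4569 0.0837 0.075 ] [0.4832 0.0782 0.075 ] ctr [0.4701 0.081  0.075 ] 0.027732369590731644
w2 blue [293 172  48  22 849] 185.5 293.1 339.8 [0.4383 0.0162 0.075 ] [0.471  0.0094 0.075 ] ctr [0.4547 0.0128 0.075 ] 0.0341675753149461
w2 yel [295 129  45  13 536] 134.5 295.2 338.9 [0.4475 0.0502 0.075 ] [0.477  0.0441 0.075 ] ctr [0.4623 0.0472 0.075 ] 0.03088014000771448
w2 red [297  72  43  21 743] 79.5 297.2 338.8 [0.4565 0.0844 0.075 ] [0.4836 0.0788 0.075 ] ctr [0.47   0.0816 0.075 ] 0.02834252486286676
blue [0.4387 0.0176 0.0854] [np.float64(0.4869839215571055), np.float64(0.4869839215571177)]
blue [0.4713 0.0108 0.0854] [np.float64(0.5569583678208211), np.float64(0.5569583678208009)]
yel [0.4476 0.0502 0.0749] [np.float64(0.12138738951047498), np.float64(0.12138738951040505)]
yel [0.4771 0.0441 0.0749] [np.float64(0.02833560691187874), np.float64(0.0283356069119804)]
red [0.4568 0.0841 0.0772] [np.float64(0.27888472582616686), np.float64(0.27888472582629903)]
red [0.4833 0.0786 0.0772] [np.float64(0.12050440446123492), np.float64(0.12050440446135255)]
```

>>> {"fn": "jog_arm", "kwargs": {"commands": [[0.03, -0.035, 0.005, 0, 0, 0.08, -1], [0.065, -0.075, 0.005, 0, 0, 0.17, -1], [0.105, -0.12, 0.005, 0, 0, 0.26, -1], [0.145, -0.165, 0.005, 0, 0, 0.35, -1], [0.182, -0.205, 0.005, 0, 0, 0.415, -1], [0.182, -0.205, 0.005, 0, 0, 0.415, -1], [0.182, -0.205, 0.005, 0, 0, 0.415, -1]]}}

```text
time: 3.22
eef_pos: [0.6277, -0.2318, 0.1806]
tcp_rot: [0.63, 0.777, 0.001, -0.0]
force: [-0.1, 1.2, -0.3]
gripper_width: 0.998
```

```bash
python3 - <<'E'
from cell import *
import pickle
from h import *
s=state();print(s['time'],s['eef_pos'],s['tcp_rot'],s['force'],s['qd'].round(3),s['joint_pos'].round(2))
d=read_camera("wrist"); pickle.dump(d,open("w3.pkl","wb")); cv2.imwrite("pics/w3.png",d["img"][:,:,::-1])
E
```

```text
3.225 [ 0.62767251 -0.23180554  0.180617  ] [ 6.29744981e-01  7.76801600e-01  5.35879376e-04 -4.96022660e-04] [-0.1093209   1.1618815  -0.33036831] [-0.013 -0.017 -0.004  0.023  0.002 -0.002  0.001] [ 0.15  0.7   0.29  1.49 -0.23  0.99  0.71]
```

View pics/w3.png

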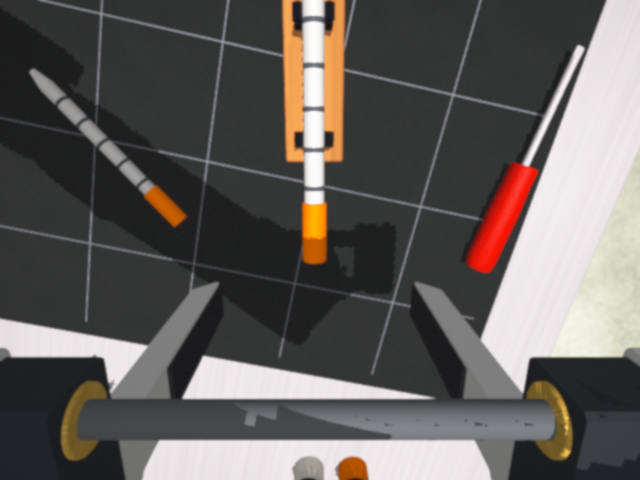

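The sleeve spans (302–327, 203–263), centred at (314,233); the shaft runs nearly straight up the image, and the screwdriver is well off to the right.

```bash
cat > sl.py <<'E'
from h import *
import pickle
def sleeve(d,x0=230,x1=400):
    hsv=cv2.cvtColor(d['img'],cv2.COLOR_RGB2HSV); m=cv2.inRange(hsv,(8,180,90),(20,255,255)); m[:,:x0]=0;m[:,x1:]=0;m[395:]=0
    n,l,st,ce=cv2.connectedComponentsWithStats(m); i=1+np.argmax(st[1:,4]); return l==i,st[i]
def ends(d):
    m,st=sleeve(d); y0,y1=st[1],st[1]+st[3]
    f=lambda r:np.where(m[r])[0]
    rows=np.arange(y0+3,y1-6); c=np.array([(f(r).min()+f(r).max())/2 for r in rows]); w=np.array([f(r).max()-f(r).min()+1 for r in rows])
    p=np.polyfit(rows,c,1); return (np.polyval(p,y0-.5),y0-.5),(np.polyval(p,y1-.5),y1-.5),w.mean(),p
E
python3 - <<'E'
from sl import *
np.set_printoptions(precision=4,suppress=True)
d=pickle.load(open('w3.pkl','rb'))
a,b,w,p=ends(d);print(a,b,w,p)
A,B=atz(d,a,.045),atz(d,b,.045)
print(A,B,np.linalg.norm(A-B))
# shaft dir: white centre at rows
img=d['img'];g=img.min(2)
pts=[]
for r in (20,60,90,125,170,195):
    c=np.where(g[r,285:345]>170)[0]+285; pts.append(((c.min()+c.max())/2,r)); print(r,c.min(),c.max())
P=[atz(d,q,.045) for q in pts]
dd=P[0]-P[-1];print(np.degrees(np.arctan2(dd[1],dd[0])))
dd=P[0]-(A+B)/2;print(np.degrees(np.arctan2(dd[1],dd[0])),(A+B)/2)
d2=pickle.load(open('w2.pkl','rb')); print('nose w2',atz(d2,(488,210),.045))
d1=pickle.load(open('w1.pkl','rb'))
E
```

```text
(np.float64(313.84535607648803), np.float64(201.5)) (np.float64(314.4228860936407), np.float64(264.5)) 24.75925925925926 [  0.0092 311.9982]
[ 0.6208 -0.2092  0.045 ] [ 0.6325 -0.2624  0.045 ] 0.05444780920208513Traceback (most recent call last):
  File "<stdin>", line 11, in <module>
    return umr_minimum(a, axis, None, out, keepdims, initial, where)
ValueError: zero-size array to reduction operation minimum which has no identity
```

```bash
python3 - <<'E'
from sl import *
np.set_printoptions(precision=4,suppress=True)
d=pickle.load(open('w3.pkl','rb'))
a,b,w,p=ends(d)
g=d['img'].min(2); pts=[]
for r in range(5,200):
    c=np.where(g[r,290:340]>110)[0]+290
    if len(c)>15: pts.append(((c.min()+c.max())/2,r))
pts=np.array(pts); q=np.polyfit(pts[:,1],pts[:,0],1); print(len(pts),q)
P=[atz(d,(np.polyval(q,r),r),.045) for r in (10,195)]
dd=P[0]-P[1]; th=np.arctan2(dd[1],dd[0]); print('yaw',np.degrees(th))
u=np.array([np.cos(th),np.sin(th),0]); n=np.array([-u[1],u[0],0])
for z in (.045,.055):
  A=atz(d,a,z);print('grip from front edge',z,A-.025*u)
G=atz(d,a,.045)-.025*u
tcp=np.array([0.62767,-0.23180,.1806]); print('to go along,lat',(G-tcp)@u,(G-tcp)@n,'xy',(G-tcp)[:2])
E
```

```text
183 [  0.0046 312.8766]
yaw 102.17952106021002
grip from front edge 0.045 [ 0.6261 -0.2336  0.045 ]
grip from front edge 0.055 [ 0.6257 -0.2318  0.055 ]
to go along,lat -0.0014652748191427531 0.0019713426959112553 xy [-0.0016 -0.0018]
```

>>> {"fn": "jog_arm", "kwargs": {"commands": [[-0.002, -0.001, -0.04, 0, 0, 0.003, -1], [-0.002, -0.001, -0.08, 0, 0, 0.003, -1], [-0.002, -0.001, -0.08, 0, 0, 0.003, -1], [-0.002, -0.001, -0.08, 0, 0, 0.003, -1]]}}

```text
time: 3.78
eef_pos: [0.6262, -0.2347, 0.1023]
tcp_rot: [0.629, 0.777, 0.0, 0.001]
force: [0.3, -0.1, 0.4]
gripper_width: 1.0
```

```bash
python3 - <<'E'
from cell import *
from sl import *
np.set_printoptions(precision=4,suppress=True)
s=state();print(s['time'],s['eef_pos'],s['tcp_rot'],s['force'])
d=read_camera("wrist"); pickle.dump(d,open("w4.pkl","wb")); cv2.imwrite("pics/w4.png",d["img"][:,:,::-1])
d3=pickle.load(open('w3.pkl','rb'))
a3,b3,w3,_=ends(d3);a,b,w,p=ends(d); print(a,b,w,w3)
print(tri([(d3,a3),(d,a)]),tri([(d3,b3),(d,b)]))
u=np.array([np.cos(1.7833),np.sin(1.7833),0])
print(atz(d,a,.045)-.025*u, atz(d,a,.055)-.025*u)
E
```

```text
3.775 [ 0.6262 -0.2347  0.1023] [0.629  0.7774 0.0005 0.0009] [ 0.3463 -0.0787  0.4432]
(np.float64(316.0156886338394), np.float64(219.5)) (np.float64(316.73671788226585), np.float64(301.5)) 32.19178082191781 24.75925925925926
(array([ 0.6211, -0.2111,  0.0348]), [np.float64(0.018027306068476318), np.float64(0.018027306068493804)]) (array([ 0.6321, -0.2605,  0.0504]), [np.float64(0.006620460714642058), np.float64(0.006620460714813373)])
[ 0.6258 -0.2332  0.045 ] [ 0.6253 -0.2309  0.055 ]
```

View pics/w4.png

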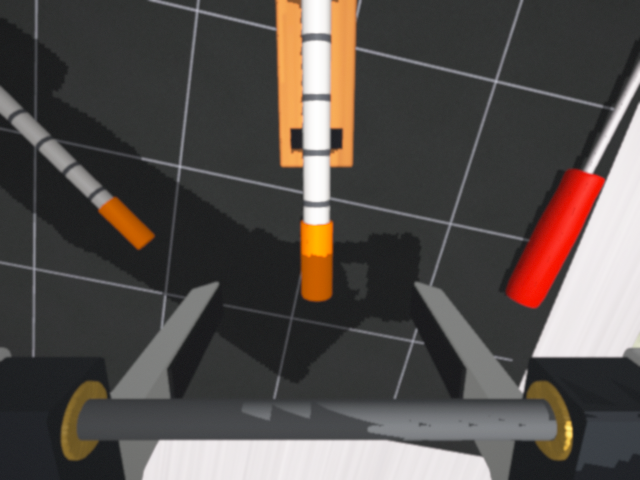

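>>> {"fn": "jog_arm", "kwargs": {"commands": [[0, 0.001, -0.035, 0, 0, 0, -1], [0, 0.001, -0.06, 0, 0, 0, -1], [0, 0.001, -0.075, 0, 0, 0, -1], [0, 0.001, -0.075, 0, 0, 0, -1], [0, 0.001, -0.075, 0, 0, 0, -1]]}}

```text
time: 4.45
eef_pos: [0.6263, -0.2349, 0.0269]
tcp_rot: [0.63, 0.777, 0.0, 0.001]
force: [-0.5, -0.3, -0.0]
gripper_width: 0.997
```

```bash
python3 - <<'E'
from cell import *
from sl import *
np.set_printoptions(precision=4,suppress=True)
s=state();print(s['time'],s['eef_pos'],s['tcp_rot'],s['force'],s['wrist_torque'])
d=read_camera("wrist"); pickle.dump(d,open("w5.pkl","wb")); cv2.imwrite("pics/w5.png",d["img"][:,:,::-1])
E
```

```text
4.45 [ 0.6263 -0.2349  0.0269] [0.6295 0.777  0.0003 0.0011] [-0.5334 -0.3109 -0.0124] [-0.0301  0.0328  0.0383]
```

View pics/w5.png

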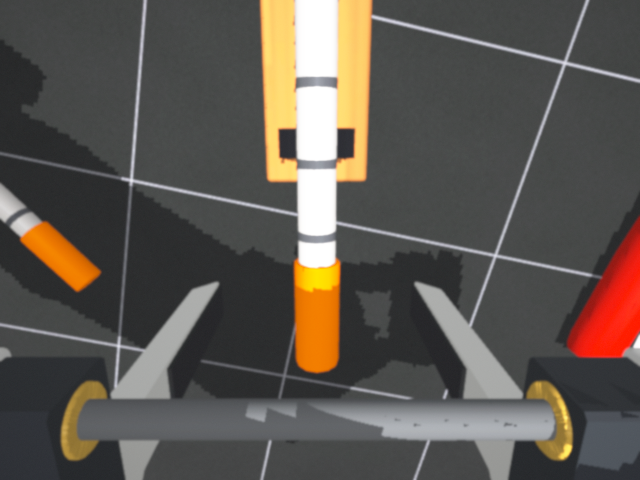

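The sleeve at (317,315) is centred between the fingertips at columns 220 and 413. Closing now.

>>> {"fn": "jog_arm", "kwargs": {"commands": [[0, 0, 0, 0, 0, 0, 1], [0, 0, 0, 0, 0, 0, 1], [0, 0, 0, 0, 0, 0, 1], [0, 0, 0, 0, 0, 0, 1], [0, 0, 0, 0, 0, 0, 1], [0, 0, 0, 0, 0, 0, 1]], "newtons": 50}}

```text
time: 5.25
eef_pos: [0.6252, -0.2344, 0.0254]
tcp_rot: [0.63, 0.777, -0.0, -0.0]
force: [-0.9, -0.5, -0.6]
gripper_width: 0.4
```

```bash
python3 - <<'E'
from cell import *
s=state();print(s)
E
```

```text
{'time': 5.25, 'joint_pos': array([ 0.18431651,  0.88198041,  0.23317042,  1.59708933, -0.28203696,
        0.69587373,  0.76193079]), 'qd': array([-1.21556535e-03, -4.30405088e-04, -1.55186044e-05, -4.85056537e-04,
        1.54924580e-03, -4.21710444e-04,  5.35199423e-04]), 'joint_efforts': array([-2.05758670e-04, -6.08012009e+01,  4.80109870e+00, -1.36693990e+01,
       -1.95564172e-02,  6.46491162e-02, -1.32743971e-04]), 'eef_pos': array([ 0.62520139, -0.23439173,  0.02542578]), 'tcp_rot': array([ 6.29512488e-01,  7.76990364e-01, -3.79322356e-07, -5.10152411e-05]), 'force': array([-0.87209773, -0.52700444, -0.62232428]), 'wrist_torque': array([-0.07889688,  0.0305506 ,  0.06784829]), 'gripper_width': 0.3998187820916125}
```

>>> {"fn": "jog_arm", "kwargs": {"commands": [[0, 0, 0, 0, 0, 0, 1], [0, 0, 0, 0, 0, 0, 1], [0, 0, 0, 0, 0, 0, 1], [0, 0, 0, 0, 0, 0, 1]]}}

```text
time: 5.75
eef_pos: [0.6255, -0.2344, 0.0256]
tcp_rot: [0.63, 0.777, 0.0, 0.0]
force: [2.1, -0.5, 0.3]
gripper_width: 0.201
```

```bash
python3 - <<'E'
from cell import *
s=state();print(s['eef_pos'],s['force'],s['wrist_torque'],s['gripper_width'])
E
```

```text
[ 0.62554313 -0.23443115  0.02556599] [ 2.1181336  -0.51505012  0.26162022] [-0.06173966 -0.19273695 -0.11119993] 0.20054772436108784
```

>>> {"fn": "jog_arm", "kwargs": {"commands": [[0, 0, 0.01, 0, 0, 0, 1], [0, 0, 0.03, 0, 0, 0, 1], [0, 0, 0.05, 0, 0, 0, 1], [-0.02, 0.002, 0.05, 0, 0, -0.05, 1], [-0.05, 0.005, 0.05, 0, 0, -0.1, 1], [-0.085, 0.009, 0.05, 0, 0, -0.17, 1], [-0.12, 0.012, 0.05, 0, 0, -0.24, 1], [-0.155, 0.016, 0.05, 0, 0, -0.31, 1], [-0.19, 0.02, 0.05, 0, 0, -0.37, 1], [-0.221, 0.022, 0.05, 0, 0, -0.43, 1], [-0.221, 0.022, 0.05, 0, 0, -0.43, 1], [-0.221, 0.022, 0.05, 0, 0, -0.43, 1]]}}

```text
time: 7.25
eef_pos: [0.4061, -0.213, 0.0765]
tcp_rot: [0.781, 0.625, 0.001, 0.001]
force: [-0.4, 0.4, -0.8]
gripper_width: 0.199
```

```bash
python3 - <<'E'
from cell import *
from h import *
import pickle
np.set_printoptions(precision=4,suppress=True)
s=state();print(s['time'],s['eef_pos'],s['tcp_rot'],s['force'],s['wrist_torque'],s['gripper_width'],s['joint_pos'])
q=s['tcp_rot'];print('tool x yaw',np.degrees(2*np.arctan2(q[1],q[0])))
D={n:read_camera(n) for n in ("wrist","top","scene")}; pickle.dump(D,open("p6.pkl","wb"))
cv2.imwrite("pics/w6.png",D["wrist"]["img"][:,:,::-1])
cv2.imwrite("pics/t6.png",cv2.resize(D["top"]["img"][190:290,230:400,::-1],None,fx=4.5,fy=4.5,interpolation=cv2.INTER_CUBIC))
cv2.imwrite("pics/s6.png",cv2.resize(D["scene"]["img"][160:290,220:420,::-1],None,fx=4,fy=4,interpolation=cv2.INTER_CUBIC))
E
```

```text
7.25 [ 0.4061 -0.213   0.0765] [0.7806 0.6251 0.0009 0.0014] [-0.4388  0.3962 -0.8192] [-0.1983  0.1003  0.0039] 0.19914073405899266 [ 0.2153  0.6023  0.301   2.1638 -0.4193  0.4266  0.6303]
tool x yaw 77.37599072305
```

View pics/w6.png

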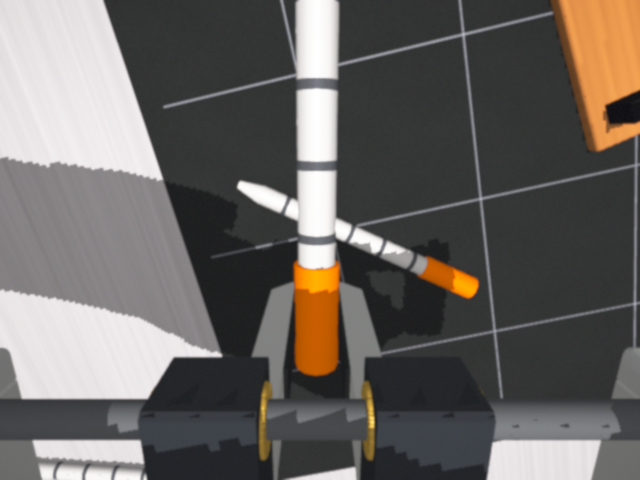

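View pics/t6.png

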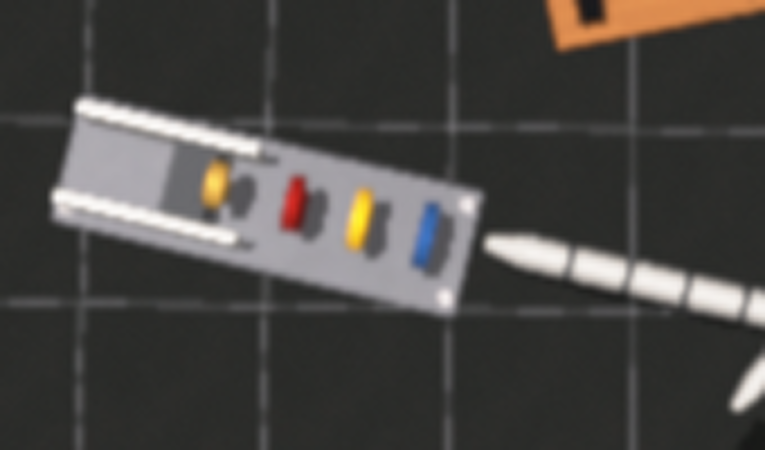

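View pics/s6.png

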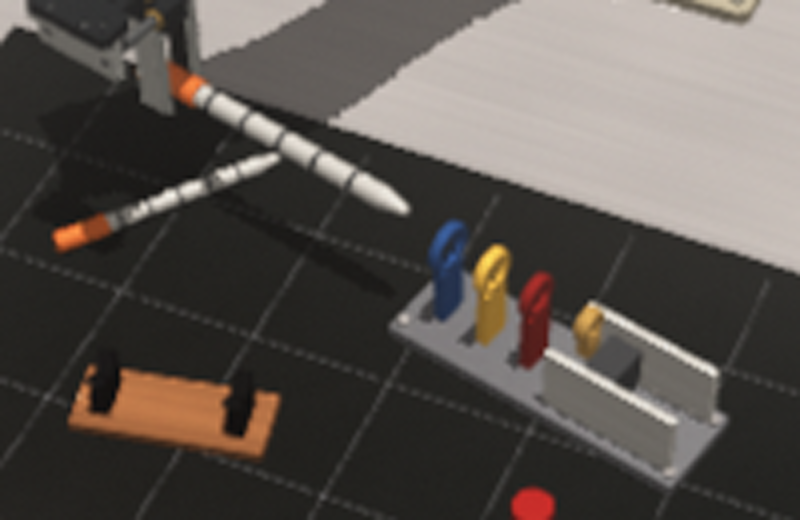

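```bash
python3 - <<'E'
from h import *
import pickle
np.set_printoptions(precision=4,suppress=True)
D=pickle.load(open("p6.pkl","rb"));t,s,w=D["top"],D["scene"],D["wrist"]
N,e=tri([(t,(338.2,244.0)),(s,(322,212.75))]);print('nose',N,e)
u=np.array([np.cos(np.radians(77.4)),np.sin(np.radians(77.4)),0])
g=np.array([.4061,-.213,.0955]); print('expected nose',g+.2*u)
# expected pixels for ring holes from wrist-derived model
r1=np.array([.4547,.0127,.075])
for k in (0,.035,.07): print(proj(s,r1+k*u),proj(t,r1+k*u), proj(t,r1+k*u+[0,0,.018]))
print('exp nose px',proj(s,g+.2*u),proj(t,g+.2*u))
# wrist: shaft line
img=w['img'];gr=img.min(2);pts=[]
for r in range(3,255):
    c=np.where(gr[r,285:350]>110)[0]+285
    if len(c)>25: pts.append((c.min(),c.max(),r))
pts=np.array(pts,float);mid=(pts[:,0]+pts[:,1])/2;ww=pts[:,1]-pts[:,0]+1
q=np.polyfit(pts[:,2],mid,1);p2=np.polyfit(pts[:,2],ww,1)
print(q,np.polyval(p2,[10,240]))
P=[atz(w,(np.polyval(q,r),r),.0955) for r in (10,250)];dd=P[0]-P[1];print('yaw',np.degrees(np.arctan2(dd[1],dd[0])),P)
T=np.array(w['world_from_camera'])
# pitch from width: depth = fx*16/width (optical axis depth)
for r in (10,240):
    wd=np.polyval(p2,r);z=w['fx']*.016/wd; c=np.array([(np.polyval(q,r)-w['cx'])/w['fx']*z,(r-w['cy'])/w['fy']*z,z]);print((T[:3,:3]@c+T[:3,3]))
E
```

```text
nose [ 0.4505 -0.0176  0.0868] [np.float64(1.9457292600529845), np.float64(1.9457292600529723)]
expected nose [ 0.4497 -0.0178  0.0955]
[331.2767 220.3286] [324.1044 242.5879] [324.2272 242.0337]
[342.1962 226.3119] [309.4062 239.051 ] [309.2999 238.442 ]
[353.3036 232.3982] [294.7226 235.5177] [294.3877 234.8539]
exp nose px [321.256  210.2269] [337.6334 244.362 ]
[  0.0146 313.8376] [46.9931 43.1633]
yaw 78.31019633177716 [array([ 0.4322, -0.0933,  0.0955]), array([ 0.4137, -0.1829,  0.0955])]
[ 0.4317 -0.0958  0.1056]
[ 0.4158 -0.1726  0.1165]
```

```bash
python3 - <<'E'
from seg import *
np.set_printoptions(precision=4,suppress=True)
D=pickle.load(open("p6.pkl","rb"));t=D["top"]
hsv=cv2.cvtColor(t['img'],cv2.COLOR_RGB2HSV)
m=cv2.inRange(hsv,(0,0,130),(180,60,255)); m[:225]=0;m[275:]=0;m[:,:336]=0;m[:,410:]=0
n,l,st,ce=cv2.connectedComponentsWithStats(m);print(st[1:][st[1:,4]>15])
pts=[]
g=t['img'].astype(float).mean(2)
for c in range(342,392):
    col=g[:,c].copy()-60; y0=int(244+(c-338)*.235); a=np.arange(y0-6,y0+8); wt=np.clip(col[a],0,None); pts.append((c,(a*wt).sum()/wt.sum(),wt.sum()))
pts=np.array(pts); ok=pts[:,2]>np.median(pts[:,2])*.7
q=np.polyfit(pts[ok,0],pts[ok,1],1); r=pts[ok,1]-np.polyval(q,pts[ok,0]); k=abs(r)<.4; q=np.polyfit(pts[ok,0][k],pts[ok,1][k],1);print(q,k.sum(),len(pts),r.std())
A,B=[atz(t,(c,np.polyval(q,c)),.0945) for c in (340,388)]; d=A-B; th=np.arctan2(d[1],d[0]);print('shaft yaw top',np.degrees(th),A,B)
u=d/np.linalg.norm(d); nrm=np.array([-u[1],u[0],0])
C=[]
for c in ('blue','yel','red'):
    mm,s=blob(t['img'],c,285,335,225,255); ys,xs=np.where(mm); 
    X=atz(t,(xs.mean(),ys.mean()),.08); C.append(X); print(c,xs.mean(),ys.mean(),len(xs),X,'lat off of ring from shaft line mm',(X-A)@nrm*1000)
d=C[2]-C[0];print('ring yaw',np.degrees(np.arctan2(d[1],d[0])))
E
```

```text
[[338 242  72  33 569]]
[  0.2396 162.4378] 42 50 0.15804860596601622
shaft yaw top 77.4513837595696 [ 0.4509 -0.0232  0.0945] [ 0.4266 -0.1326  0.0945]
blue 324.30555555555554 242.13888888888889 36 [0.4554 0.0123 0.08  ] lat off of ring from shaft line mm 3.373188081767722
yel 309.53125 237.90625 32 [0.4646 0.0465 0.08  ] lat off of ring from shaft line mm 1.8182063611157304
red 295.1470588235294 235.0 34 [0.4708 0.0798 0.08  ] lat off of ring from shaft line mm 3.0347750871945816
ring yaw 77.17135896339684
```

>>> {"fn": "jog_arm", "kwargs": {"commands": [[-0.002, 0.0005, -0.01, 0, 0, 0, 1], [-0.002, 0.0005, -0.02, 0, 0, 0, 1], [-0.002, 0.0005, -0.02, 0, 0, 0, 1], [-0.002, 0.0005, -0.02, 0, 0, 0, 1], [-0.002, 0.0005, -0.02, 0, 0, 0, 1], [-0.002, 0.0005, -0.02, 0, 0, 0, 1]]}}

```text
time: 8.15
eef_pos: [0.4024, -0.212, 0.0557]
tcp_rot: [0.781, 0.625, 0.0, 0.0]
force: [-0.1, 0.3, -1.7]
gripper_width: 0.202
```

```bash
cat > rep.py <<'E'
from cell import *
from h import *
import pickle,sys
np.set_printoptions(precision=4,suppress=True)
def rep(tag):
    s=state();g=s['eef_pos']-[0,0,0]; q=s['tcp_rot'];yaw=np.degrees(2*np.arctan2(q[1],q[0]))
    Rm=R.from_quat(q).as_matrix()
    th=np.radians(77.4);u=np.array([np.cos(th),np.sin(th),0]);n=np.array([-u[1],u[0],0])
    grip=g-.019*Rm[:,2]; nose=grip+.2*Rm[:,0]; r1=np.array([.4547,.0127,.075])
    print('t',s['time'],'tcp',g,'yaw',yaw,'grip',grip,'nose rel ring1 (along,lat,up) mm',np.array([(nose-r1)@u,(nose-r1)@n,nose[2]-.075])*1000)
    f=s['force'];print('F along,lat,z',f@u,f@n,f[2],'T',s['wrist_torque'],'w',s['gripper_width'])
    D={k:read_camera(k) for k in ("wrist","top","scene")}; pickle.dump(D,open(f"{tag}.pkl","wb"))
    cv2.imwrite(f"pics/w_{tag}.png",D["wrist"]["img"][:,:,::-1])
    a=cv2.resize(D["top"]["img"][205:270,235:405,::-1],None,fx=4.5,fy=4.5,interpolation=cv2.INTER_CUBIC)
    b=cv2.resize(D["scene"]["img"][180:255,260:405,::-1],None,fx=a.shape[1]/145,fy=4,interpolation=cv2.INTER_CUBIC)
    cv2.imwrite(f"pics/ts_{tag}.png",np.vstack([a,b]))
if __name__=="__main__": rep(sys.argv[1])
E
python3 rep.py p7
```

```text
t 8.15 tcp [ 0.4024 -0.212   0.0557] yaw 77.33441555674192 grip [ 0.4024 -0.212   0.0747] nose rel ring1 (along,lat,up) mm [-30.6745   1.794   -0.3374]
F along,lat,z 0.30397624795357037 0.1990525885449536 -1.7109013693949149 T [-0.1885  0.0888  0.0025] w 0.20177006372793171
```

View pics/ts_p7.png

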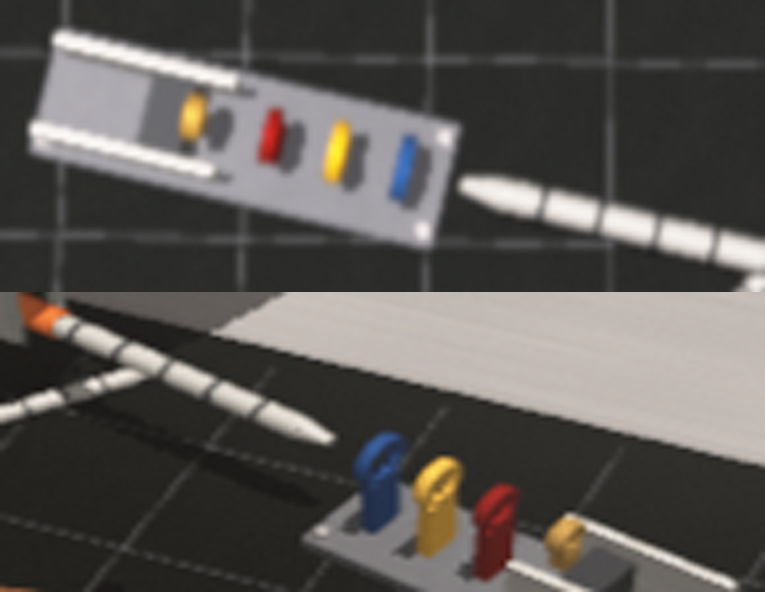

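```bash
cat > ta.py <<'E'
from seg import *
import sys
np.set_printoptions(precision=4,suppress=True)
def ta(tag,z,c0=342,c1=392,nosecol=338,slope=.235,noserow=244):
    t=pickle.load(open(tag+".pkl","rb"))["top"]; g=t['img'].astype(float).mean(2); pts=[]
    for c in range(c0,c1):
        y0=int(noserow+(c-nosecol)*slope); a=np.arange(y0-6,y0+8); wt=(g[a,c]>110)*1.0
        # subpixel edges at half level
        v=g[a,c]; th=110; i=np.where(v>th)[0]
        if len(i)<3: continue
        lo=a[i[0]]-(v[i[0]]-th)/(v[i[0]]-v[i[0]-1]) if i[0]>0 else np.nan; hi=a[i[-1]]+(v[i[-1]]-th)/(v[i[-1]]-v[i[-1]+1]) if i[-1]<len(a)-1 else np.nan
        pts.append((c,(lo+hi)/2,hi-lo))
    pts=np.array(pts); pts=pts[~np.isnan(pts[:,1])]; pts=pts[abs(pts[:,2]-np.median(pts[:,2]))<1]
    q=np.polyfit(pts[:,0],pts[:,1],1); r=pts[:,1]-np.polyval(q,pts[:,0]);print(q,len(pts),r.std(),np.median(pts[:,2]))
    A,B=[atz(t,(c,np.polyval(q,c)),z) for c in (c0,c1)]; d=A-B; u=d/np.linalg.norm(d);n=np.array([-u[1],u[0],0]);print('yaw',np.degrees(np.arctan2(d[1],d[0])))
    hsv=cv2.cvtColor(t['img'],cv2.COLOR_RGB2HSV)
    for c in ('blue','yel','red'):
        mm,s=blob(t['img'],c,285,335,225,255); ys,xs=np.where(mm)
        sat=hsv[...,1].astype(float)*hsv[...,2]; 
        y0,y1,x0,x1=ys.min()-2,ys.max()+3,xs.min()-2,xs.max()+3
        w=np.clip(hsv[y0:y1,x0:x1,1].astype(float)-90,0,None); Y,X=np.mgrid[y0:y1,x0:x1]
        cy,cx=(w*Y).sum()/w.sum(),(w*X).sum()/w.sum()
        P=atz(t,(cx,cy),.08);print(c,cx,cy,P,'lat mm',(P-A)@n*1000, 'along',(P-A)@u*1000)
if __name__=="__main__": ta(sys.argv[1],float(sys.argv[2]))
E
python3 ta.py p6 .0945; python3 ta.py p7 .0747
```

```text
[  0.2411 161.8686] 44 0.17035541212110542 7.803673643472479
yaw 77.37080763925226
blue 324.31247492980344 242.0669875651825 [0.4556 0.0123 0.08  ] lat mm 3.404369117442127 along 40.335278436091
yel 309.6852228592565 238.52247087109302 [0.4632 0.0462 0.08  ] lat mm 3.365856814769945 along 75.03336709275416
red 295.12462635088525 235.1188779029662 [0.4705 0.0799 0.08  ] lat mm 3.607996777323784 along 109.53896007686255
[  0.2427 163.6016] 42 0.10700764491611824 7.762299814115508
yaw 77.28897461186239
blue 324.312925170068 242.0704281712685 [0.4556 0.0123 0.08  ] lat mm -0.1339018833318873 along 42.222266610497556
yel 309.6860637509266 238.52372127501854 [0.4632 0.0462 0.08  ] lat mm -0.1279856132408233 along 76.92068056788216
red 295.1237065992182 235.12646585421936 [0.4705 0.0799 0.08  ] lat mm 0.1786410403465319 along 111.42630542162463
```

View pics/w_p7.png

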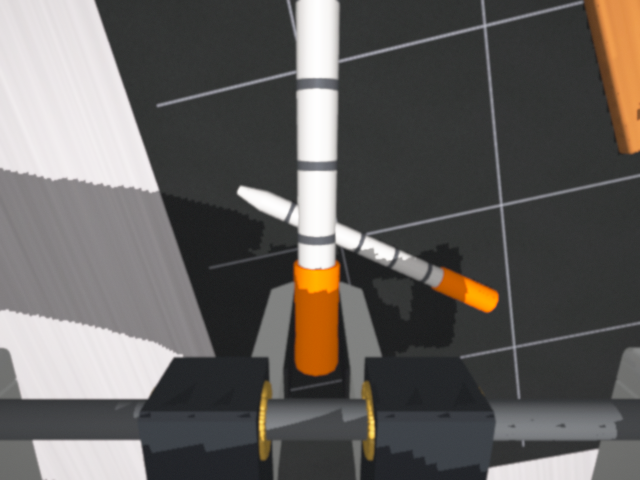

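Shaft and rings are collinear in the top view, with lateral error about 0.2 mm and yaw within 0.2°. In the scene view the nose at (323,216) is on the ring line to about 1 mm. Advancing into the blue ring.

>>> {"fn": "jog_arm", "kwargs": {"commands": [[0.0025, 0.009, 0, 0, 0, 0, 1], [0.005, 0.0185, 0, 0, 0, 0, 1], [0.007, 0.0285, 0, 0, 0, 0, 1], [0.0093, 0.0385, 0, 0, 0, 0, 1], [0.0115, 0.0487, 0, 0, 0, 0, 1], [0.0115, 0.0487, 0, 0, 0, 0, 1], [0.0115, 0.0487, 0, 0, 0, 0, 1]]}}

```text
time: 9.18
eef_pos: [0.4138, -0.1635, 0.0555]
tcp_rot: [0.781, 0.625, -0.0, 0.0]
force: [-0.4, -0.0, -1.7]
gripper_width: 0.201
```

```bash
python3 rep.py p8
```

```text
t 9.175 tcp [ 0.4138 -0.1635  0.0555] yaw 77.3283311243248 grip [ 0.4138 -0.1635  0.0745] nose rel ring1 (along,lat,up) mm [19.1608  1.2669 -0.5485]
F along,lat,z -0.09120779974335937 0.3864601694409548 -1.7189995433967193 T [-0.196   0.0682  0.039 ] w 0.20141606516311822
```

View pics/ts_p8.png

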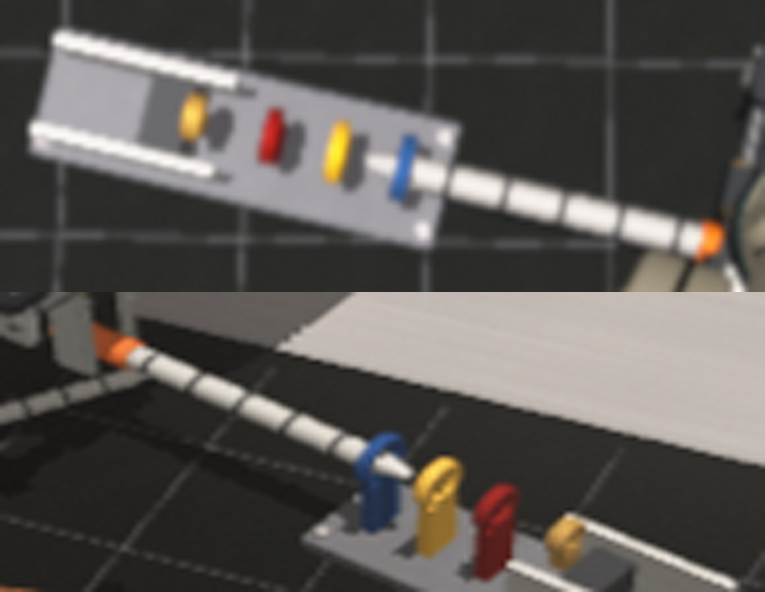

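View pics/w_p8.png

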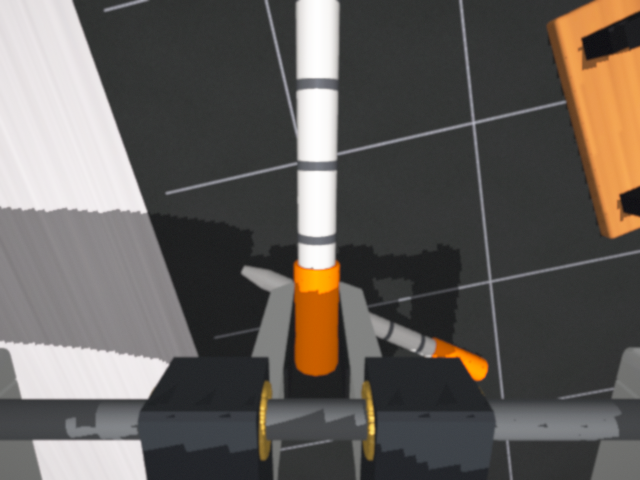

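The nose is through the blue ring, tip at (368,160) in the top crop and pointing at the yellow ring at (338,152). There is no side force. Continuing.

>>> {"fn": "jog_arm", "kwargs": {"commands": [[0.0022, 0.0098, 0, 0, 0, 0, 1], [0.0044, 0.0195, 0, 0, 0, 0, 1], [0.0066, 0.0293, 0, 0, 0, 0, 1], [0.0066, 0.0293, 0, 0, 0, 0, 1], [0.0066, 0.0293, 0, 0, 0, 0, 1]]}}

```text
time: 9.95
eef_pos: [0.4204, -0.1339, 0.0555]
tcp_rot: [0.781, 0.625, -0.0, 0.0]
force: [0.2, -0.8, -0.9]
gripper_width: 0.201
```

```bash
python3 rep.py p9
```

```text
t 9.95 tcp [ 0.4204 -0.1339  0.0555] yaw 77.35344453939021 grip [ 0.4204 -0.1339  0.0745] nose rel ring1 (along,lat,up) mm [49.4101  1.3566 -0.5459]
F along,lat,z -0.718672925841402 -0.40991951581917974 -0.858786040980802 T [-0.1537  0.1673  0.0369] w 0.20136048572429582
```

View pics/ts_p9.png

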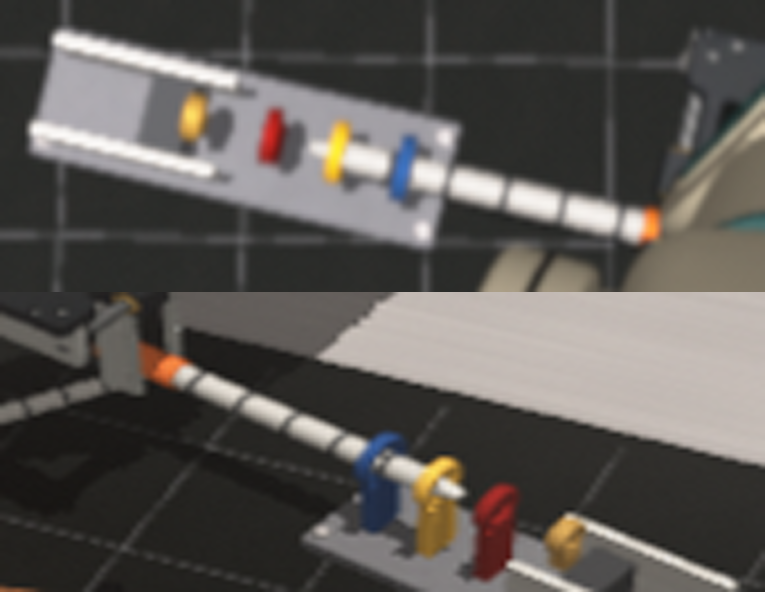

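View pics/w_p9.png

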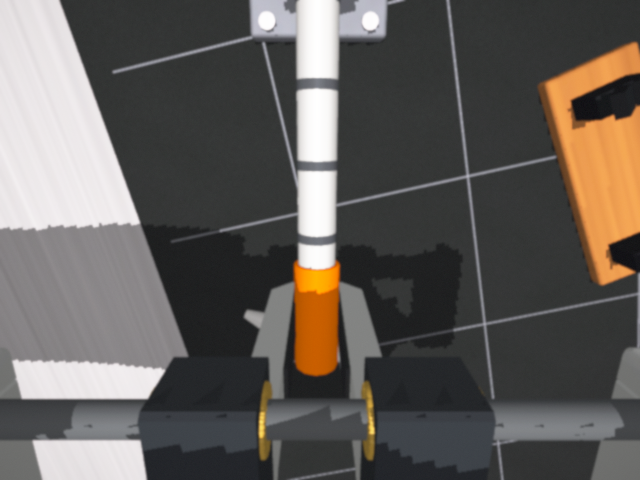

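>>> {"fn": "jog_arm", "kwargs": {"commands": [[0.0015, 0.0068, 0, 0, 0, 0, 1], [0.003, 0.0137, 0, 0, 0, 0, 1], [0.0044, 0.0195, 0, 0, 0, 0, 1], [0.0055, 0.0244, 0, 0, 0, 0, 1], [0.0055, 0.0244, 0, 0, 0, 0, 1], [0.0055, 0.0244, 0, 0, 0, 0, 1]]}}

```text
time: 10.85
eef_pos: [0.4258, -0.1096, 0.0555]
tcp_rot: [0.781, 0.625, -0.0, 0.0]
force: [-0.1, 0.6, -0.7]
gripper_width: 0.2
```

```bash
python3 rep.py p10
```

```text
t 10.85 tcp [ 0.4258 -0.1096  0.0555] yaw 77.33723554641453 grip [ 0.4258 -0.1096  0.0745] nose rel ring1 (along,lat,up) mm [74.3702  1.3183 -0.538 ]
F along,lat,z 0.5670388419333054 0.2503299955827208 -0.7060738130570927 T [-0.1223  0.1287  0.0188] w 0.20013241932886564
```

View pics/ts_p10.png

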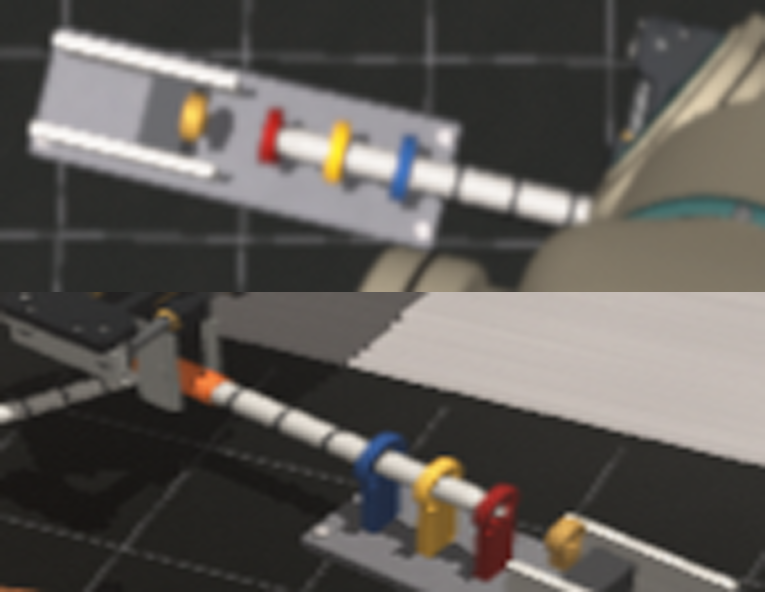

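View pics/w_p10.png

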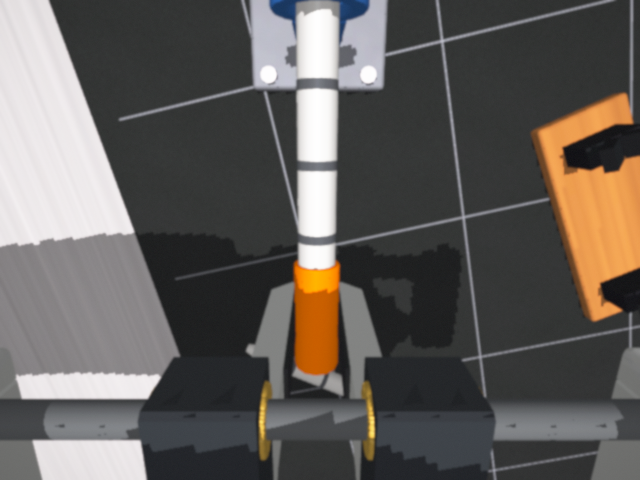

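The nose is entering the red ring. In the wrist view the blue ring (centre column 320) sits about 0.9 mm right of the shaft (317.5), which agrees with the pose model. I'll correct by 0.9 mm while advancing.

>>> {"fn": "jog_arm", "kwargs": {"commands": [[0.001, -0.0002, 0, 0, 0, 0, 1], [0.0018, 0.0037, 0, 0, 0, 0, 1], [0.0027, 0.0076, 0, 0, 0, 0, 1], [0.0036, 0.0115, 0, 0, 0, 0, 1], [0.0044, 0.0154, 0, 0, 0, 0, 1], [0.0053, 0.0193, 0, 0, 0, 0, 1], [0.0053, 0.0193, 0, 0, 0, 0, 1], [0.0053, 0.0193, 0, 0, 0, 0, 1]]}}

```text
time: 12.0
eef_pos: [0.4311, -0.0901, 0.0555]
tcp_rot: [0.781, 0.625, 0.0, -0.0]
force: [-0.1, 0.2, -0.3]
gripper_width: 0.204
```

```bash
python3 rep.py p11
```

```text
t 12.0 tcp [ 0.4311 -0.0901  0.0555] yaw 77.34379334093056 grip [ 0.4311 -0.0901  0.0745] nose rel ring1 (along,lat,up) mm [94.5043  0.3694 -0.4917]
F along,lat,z 0.13178092661758076 0.17785680226926942 -0.3403038268014281 T [-0.1074  0.0688 -0.0074] w 0.20411317556758538
```

View pics/ts_p11.png

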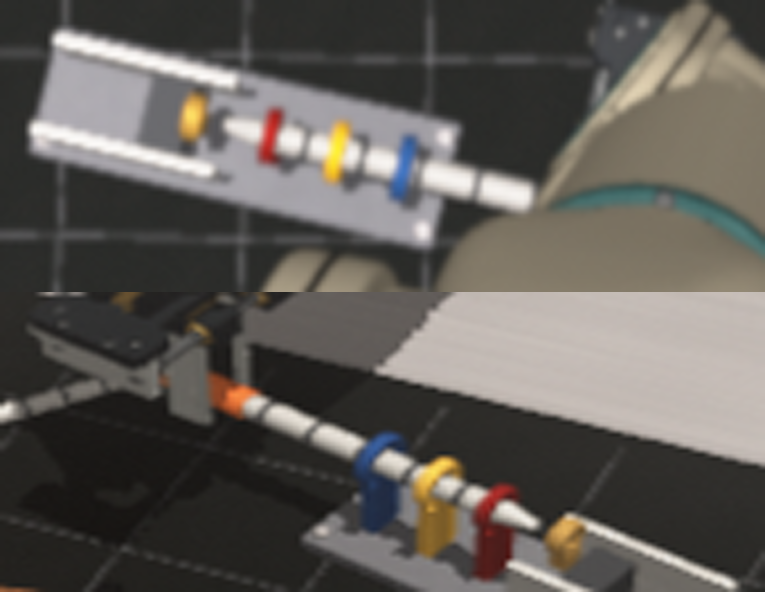

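View pics/w_p11.png

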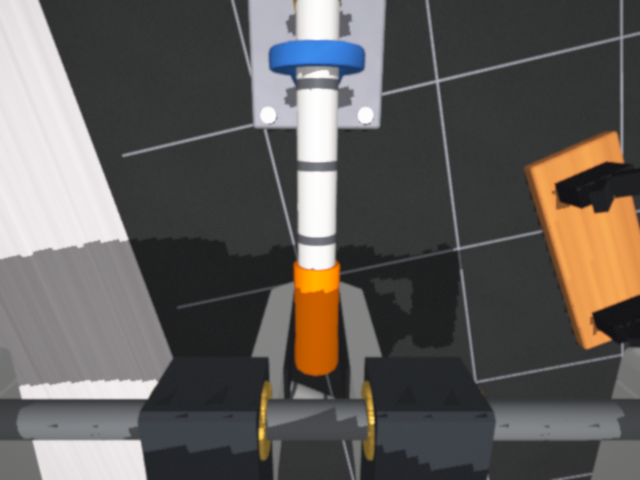

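The shaft is through all three rings, centred in blue (269–366 around shaft column 318), with near-zero force. Now slowly toward the brass ring, 1 mm per row.

>>> {"fn": "jog_arm", "kwargs": {"commands": [[0.0002, 0.001, 0, 0, 0, 0, 1], [0.0004, 0.002, 0, 0, 0, 0, 1], [0.0007, 0.0029, 0, 0, 0, 0, 1], [0.0009, 0.0039, 0, 0, 0, 0, 1], [0.0011, 0.0049, 0, 0, 0, 0, 1], [0.0013, 0.0059, 0, 0, 0, 0, 1], [0.0015, 0.0068, 0, 0, 0, 0, 1], [0.0018, 0.0078, 0, 0, 0, 0, 1], [0.002, 0.0088, 0, 0, 0, 0, 1], [0.0022, 0.0098, 0, 0, 0, 0, 1], [0.0024, 0.0107, 0, 0, 0, 0, 1], [0.0026, 0.0117, 0, 0, 0, 0, 1]]}}

```text
time: 13.65
eef_pos: [0.4337, -0.0785, 0.0555]
tcp_rot: [0.781, 0.625, 0.0, -0.0]
force: [0.7, -0.7, -0.6]
gripper_width: 0.197
```

```bash
python3 rep.py p12
```

```text
t 13.65 tcp [ 0.4337 -0.0785  0.0555] yaw 77.33233122046721 grip [ 0.4337 -0.0785  0.0745] nose rel ring1 (along,lat,up) mm [106.467    0.3259  -0.5062]
F along,lat,z -0.49348272629786 -0.7832714645081379 -0.5814199782749089 T [-0.1911  0.1105  0.0161] w 0.19679988829615747
```

View pics/ts_p12.png

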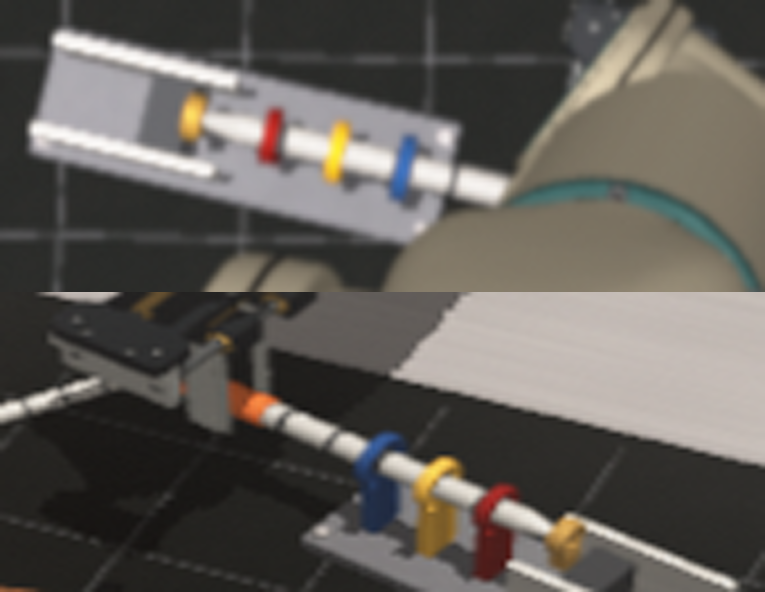

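>>> {"fn": "jog_arm", "kwargs": {"commands": [[0.0002, 0.001, 0, 0, 0, 0, 1], [0.0004, 0.002, 0, 0, 0, 0, 1], [0.0007, 0.0029, 0, 0, 0, 0, 1], [0.0009, 0.0039, 0, 0, 0, 0, 1], [0.0011, 0.0049, 0, 0, 0, 0, 1], [0.0011, 0.0049, 0, 0, 0, 0, 1]]}}

```text
time: 14.55
eef_pos: [0.4348, -0.0735, 0.0555]
tcp_rot: [0.781, 0.625, 0.0, -0.0]
force: [0.3, -0.8, -1.7]
gripper_width: 0.2
```

>>> {"fn": "jog_arm", "kwargs": {"commands": [[0.0002, 0.001, 0, 0, 0, 0, 1], [0.0004, 0.002, 0, 0, 0, 0, 1], [0.0004, 0.002, 0, 0, 0, 0, 1]]}}

```text
time: 14.92
eef_pos: [0.4352, -0.0715, 0.0555]
tcp_rot: [0.781, 0.625, 0.0, -0.0]
force: [-0.2, -0.8, -0.7]
gripper_width: 0.205
```

>>> {"fn": "jog_arm", "kwargs": {"commands": [[0.0002, 0.001, 0, 0, 0, 0, 1], [0.0002, 0.001, 0, 0, 0, 0, 1]]}}

```text
time: 15.18
eef_pos: [0.4354, -0.0705, 0.0555]
tcp_rot: [0.781, 0.625, 0.0, -0.0]
force: [-0.4, -0.4, -0.7]
gripper_width: 0.2
```

>>> {"fn": "jog_arm", "kwargs": {"commands": [[0.0002, 0.001, 0, 0, 0, 0, 1], [0.0002, 0.001, 0, 0, 0, 0, 1]]}}

```text
time: 15.42
eef_pos: [0.4356, -0.0695, 0.0555]
tcp_rot: [0.781, 0.625, 0.0, -0.0]
force: [-0.0, -0.3, -0.5]
gripper_width: 0.201
```

>>> {"fn": "jog_arm", "kwargs": {"commands": [[0.0002, 0.001, 0, 0, 0, 0, 1], [0.0002, 0.001, 0, 0, 0, 0, 1]]}}

```text
time: 15.68
eef_pos: [0.4358, -0.0688, 0.0555]
tcp_rot: [0.781, 0.625, -0.0, 0.0]
force: [-0.0, -1.2, -0.8]
gripper_width: 0.202
```

>>> {"fn": "jog_arm", "kwargs": {"commands": [[0.0001, 0.0005, 0, 0, 0, 0, 1], [0.0002, 0.001, 0, 0, 0, 0, 1], [0.0002, 0.001, 0, 0, 0, 0, 1]]}}

```text
time: 16.05
eef_pos: [0.436, -0.068, 0.0555]
tcp_rot: [0.781, 0.625, -0.0, 0.0]
force: [-1.6, -2.5, -1.0]
gripper_width: 0.201
```

```bash
python3 rep.py p13
```

```text
t 16.05 tcp [ 0.436  -0.068   0.0555] yaw 77.3171490419647 grip [ 0.436  -0.068   0.0745] nose rel ring1 (along,lat,up) mm [117.1739   0.334   -0.5992]
F along,lat,z -2.7838990323929416 0.9873300426827037 -1.0420555433404863 T [-0.8176  0.273   0.0767] w 0.2005670426156025
```

View pics/ts_p13.png

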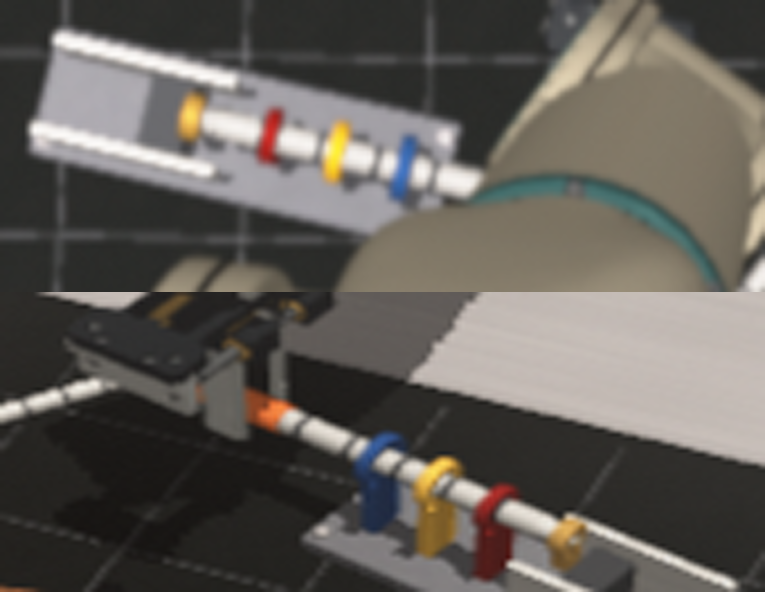

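Contact: about 2.8 N along the axis, and the torque agrees. Now raising it gently to about 10 N.

>>> {"fn": "jog_arm", "kwargs": {"commands": [[0.0001, 0.0005, 0, 0, 0, 0, 1], [0.0002, 0.001, 0, 0, 0, 0, 1], [0.0002, 0.001, 0, 0, 0, 0, 1]]}}

```text
time: 16.58
eef_pos: [0.4362, -0.0672, 0.0555]
tcp_rot: [0.781, 0.625, -0.0, 0.0]
force: [-2.1, -4.7, -0.4]
gripper_width: 0.202
```

>>> {"fn": "jog_arm", "kwargs": {"commands": [[0.0001, 0.0005, 0, 0, 0, 0, 1], [0.0002, 0.001, 0, 0, 0, 0, 1], [0.0002, 0.001, 0, 0, 0, 0, 1]]}}

```text
time: 16.95
eef_pos: [0.4363, -0.0666, 0.0555]
tcp_rot: [0.781, 0.624, -0.0, 0.001]
force: [-1.5, -5.7, -1.2]
gripper_width: 0.202
```

>>> {"fn": "jog_arm", "kwargs": {"commands": [[0, 0, 0, 0, 0, 0, 1], [0, 0, 0, 0, 0, 0, 1]]}}

```text
time: 17.2
eef_pos: [0.4363, -0.0667, 0.0555]
tcp_rot: [0.781, 0.624, -0.0, 0.001]
force: [-1.9, -6.1, -0.7]
gripper_width: 0.201
```

```bash
python3 rep.py p14
```

```text
t 17.2 tcp [ 0.4363 -0.0667  0.0555] yaw 77.28542641235634 grip [ 0.4363 -0.0666  0.0745] nose rel ring1 (along,lat,up) mm [118.5631   0.2682  -0.7611]
F along,lat,z -6.40970175516391 0.5156201277485841 -0.6551715334767284 T [-1.4559  0.5319  0.0643] w 0.2013075469088114
```

View pics/w_p14.png

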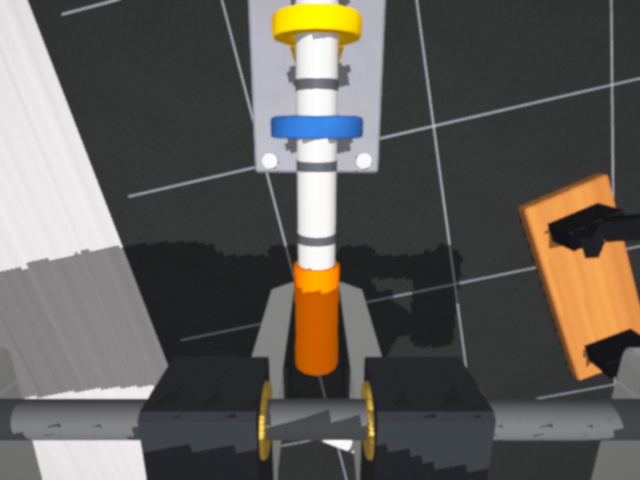

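The sleeve has not slipped in the grip (its front edge is still at row 263), and the force is 6.4 N. Adding about 1.3 mm.

>>> {"fn": "jog_arm", "kwargs": {"commands": [[0.0001, 0.0006, 0, 0, 0, 0, 1], [0.0003, 0.0013, 0, 0, 0, 0, 1], [0.0003, 0.0013, 0, 0, 0, 0, 1]]}}

```text
time: 17.73
eef_pos: [0.4365, -0.066, 0.0555]
tcp_rot: [0.781, 0.624, -0.001, 0.001]
force: [-2.9, -7.8, -0.1]
gripper_width: 0.2
```

>>> {"fn": "jog_arm", "kwargs": {"commands": [[0.0001, 0.0006, 0, 0, 0, 0, 1], [0.0001, 0.0006, 0, 0, 0, 0, 1], [0.0001, 0.0006, 0, 0, 0, 0, 1]]}}

```text
time: 18.1
eef_pos: [0.4366, -0.0657, 0.0555]
tcp_rot: [0.781, 0.624, -0.001, 0.001]
force: [-2.7, -8.5, -1.1]
gripper_width: 0.201
```

>>> {"fn": "jog_arm", "kwargs": {"commands": [[0.0001, 0.0006, 0, 0, 0, 0, 1], [0.0001, 0.0006, 0, 0, 0, 0, 1], [0.0001, 0.0006, 0, 0, 0, 0, 1]]}}

```text
time: 18.48
eef_pos: [0.4366, -0.0655, 0.0555]
tcp_rot: [0.781, 0.624, -0.001, 0.001]
force: [-2.5, -9.3, -0.7]
gripper_width: 0.198
```

>>> {"fn": "jog_arm", "kwargs": {"commands": [[0, 0, 0, 0, 0, 0, 1], [0, 0, 0, 0, 0, 0, 1], [0, 0, 0, 0, 0, 0, 1], [0, 0, 0, 0, 0, 0, 1]]}}

```text
time: 18.98
eef_pos: [0.4366, -0.0654, 0.0555]
tcp_rot: [0.781, 0.624, -0.001, 0.001]
force: [-2.6, -9.3, -0.8]
gripper_width: 0.2
```

>>> {"fn": "jog_arm", "kwargs": {"commands": [[0, 0, 0, 0, 0, 0, 1], [0, 0, 0, 0, 0, 0, 1], [0, 0, 0, 0, 0, 0, 1], [0, 0, 0, 0, 0, 0, 1]]}}

```text
time: 19.48
eef_pos: [0.4366, -0.0654, 0.0555]
tcp_rot: [0.781, 0.624, -0.001, 0.001]
force: [-2.6, -9.8, -0.7]
gripper_width: 0.199
```

>>> {"fn": "jog_arm", "kwargs": {"commands": [[0, 0, 0, 0, 0, 0, 1], [0, 0, 0, 0, 0, 0, 1]]}}

```text
time: 19.73
eef_pos: [0.4366, -0.0654, 0.0555]
tcp_rot: [0.781, 0.624, -0.001, 0.001]
force: [-2.6, -9.1, -0.6]
gripper_width: 0.199
```

```bash
python3 rep.py p15
```

```text
t 19.725 tcp [ 0.4366 -0.0654  0.0555] yaw 77.22438997371815 grip [ 0.4366 -0.0653  0.0745] nose rel ring1 (along,lat,up) mm [119.8919   0.0066  -1.0242]
F along,lat,z -9.44852753623075 0.5795481830540907 -0.5771866857094878 T [-2.1367  0.6625  0.0921] w 0.19933492166802305
```

View pics/w_p15.png

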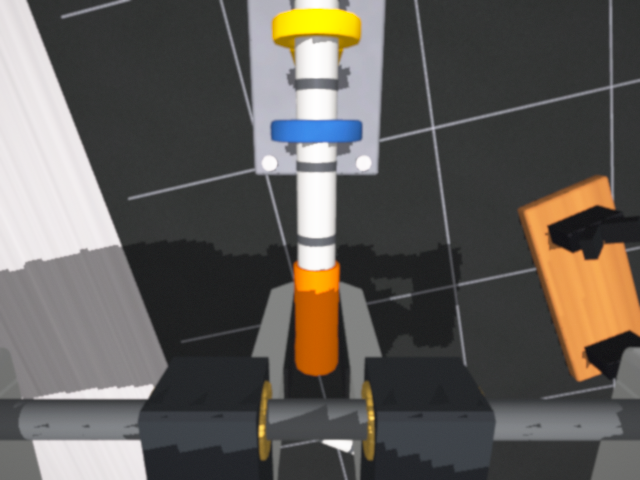

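Held at about 9.3–10.1 N for over a second, with no slip. Easing off to about half while still pressing, then letting go.

>>> {"fn": "jog_arm", "kwargs": {"commands": [[-0.0001, -0.0005, 0, 0, 0, 0, 1], [-0.0002, -0.001, 0, 0, 0, 0, 1], [-0.0003, -0.0014, 0, 0, 0, 0, 1], [-0.0003, -0.0014, 0, 0, 0, 0, 1]]}}

```text
time: 20.38
eef_pos: [0.4366, -0.066, 0.0555]
tcp_rot: [0.781, 0.624, -0.0, 0.001]
force: [-1.1, -6.9, 0.6]
gripper_width: 0.201
```

```bash
python3 rep.py p16
```

```text
t 20.375 tcp [ 0.4366 -0.066   0.0555] yaw 77.2544206146353 grip [ 0.4366 -0.0659  0.0745] nose rel ring1 (along,lat,up) mm [119.3112   0.0229  -0.8243]
F along,lat,z -7.012024807906541 -0.45313510674670354 0.5728452832448696 T [-1.7177  0.4587  0.0216] w 0.20111353492700312
```

>>> {"fn": "jog_arm", "kwargs": {"commands": [[-0.0001, -0.0005, 0, 0, 0, 0, 1], [-0.0002, -0.001, 0, 0, 0, 0, 1], [-0.0002, -0.001, 0, 0, 0, 0, 1]]}}

```text
time: 20.9
eef_pos: [0.4365, -0.0664, 0.0555]
tcp_rot: [0.781, 0.624, -0.0, 0.001]
force: [-1.5, -4.9, 0.3]
gripper_width: 0.199
```

>>> {"fn": "jog_arm", "kwargs": {"commands": [[0, 0, 0, 0, 0, 0, 0], [0, 0, 0, 0, 0, 0, 0], [0, 0, 0, 0, 0, 0, 0], [0, 0, 0, 0, 0, 0, 0], [0, 0, 0, 0, 0, 0, 0], [0, 0, 0, 0, 0, 0, 0]]}}

```text
time: 21.65
eef_pos: [0.4365, -0.0654, 0.0555]
tcp_rot: [0.781, 0.625, 0.0, -0.0]
force: [-0.1, -1.0, 0.9]
gripper_width: 0.501
```

```bash
python3 rep.py p17
```

```text
t 21.65 tcp [ 0.4365 -0.0654  0.0555] yaw 77.33665140998939 grip [ 0.4365 -0.0654  0.0745] nose rel ring1 (along,lat,up) mm [119.7584   0.5346  -0.4938]
F along,lat,z -0.994107128471975 -0.06993618679086164 0.9131047671789525 T [-0.0473  0.0973  0.0153] w 0.5006384722050029
```

View pics/w_p17.png

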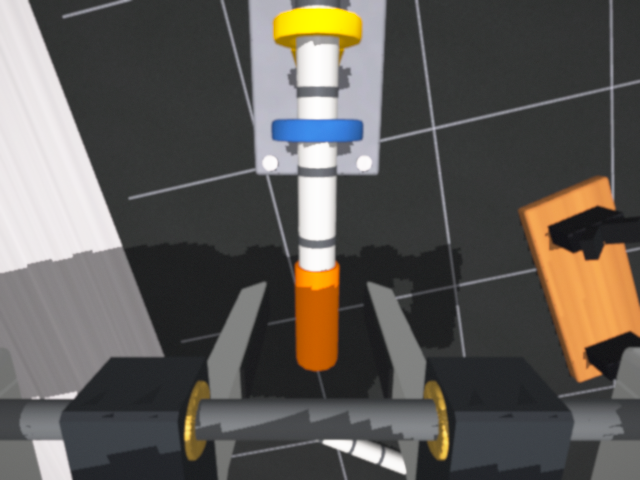

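View pics/ts_p17.png

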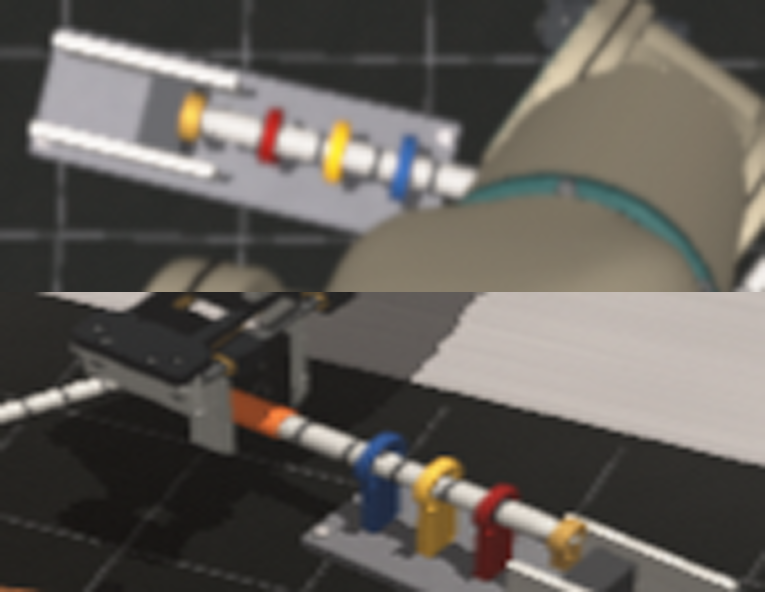

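Released: the sleeve is free between the open fingers and the nose is still inside the brass ring at (190,118) in the top crop. Retreating straight up.

>>> {"fn": "jog_arm", "kwargs": {"commands": [[0, 0, 0, 0, 0, 0, -0.6], [0, 0, 0.01, 0, 0, 0, -0.6], [0, 0, 0.03, 0, 0, 0, -0.6], [0, 0, 0.06, 0, 0, 0, -0.6], [0, 0, 0.1, 0, 0, 0, -0.6], [0, 0, 0.14, 0, 0, 0, -0.6], [-0.01, -0.03, 0.16, 0, 0, 0, -0.6], [-0.01, -0.06, 0.16, 0, 0, 0, -0.6], [-0.01, -0.06, 0.16, 0, 0, 0, -0.6], [-0.01, -0.06, 0.16, 0, 0, 0, -0.6]]}}

```text
time: 23.05
eef_pos: [0.4261, -0.1246, 0.2155]
tcp_rot: [0.781, 0.625, 0.0, -0.001]
force: [-0.2, -0.1, -0.4]
gripper_width: 0.797
```

```bash
python3 rep.py p18; python3 - <<'E'
import pickle,cv2
D=pickle.load(open('p18.pkl','rb'))
cv2.imwrite('pics/sfull18.png',D['scene']['img'][:,:,::-1])
E
```

```text
t 23.05 tcp [ 0.4261 -0.1246  0.2155] yaw 77.34789459348697 grip [ 0.4261 -0.1246  0.2345] nose rel ring1 (along,lat,up) mm [ 59.7392  -2.2767 159.651 ]
F along,lat,z -0.14083416272923624 0.13305053573892425 -0.3560194150631383 T [-0.0442  0.0725  0.0224] w 0.7968948206971231
```

View pics/ts_p18.png

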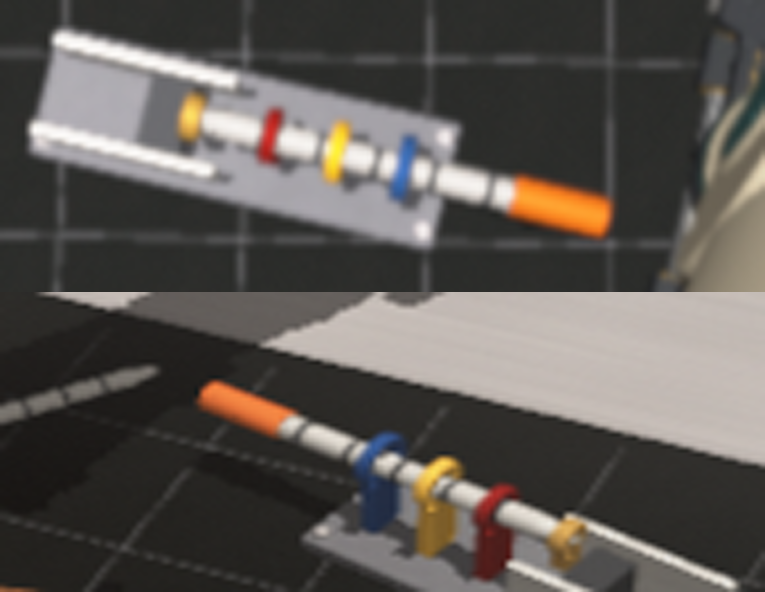

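View pics/w_p18.png

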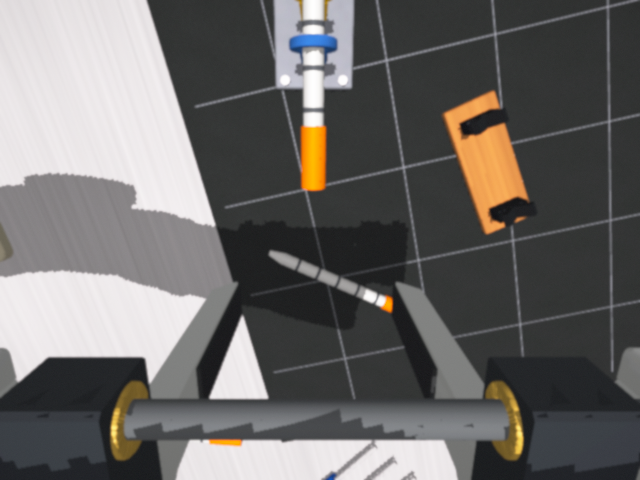

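View pics/sfull18.png

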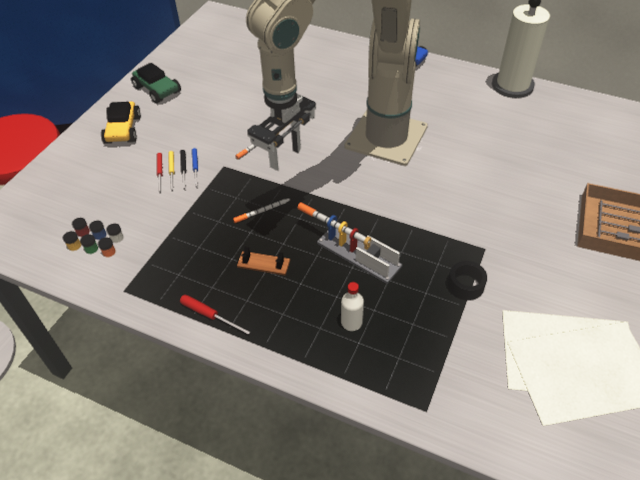

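```bash
python3 - <<'E'
import pickle,cv2,numpy as np
T={k:pickle.load(open(f'{k}.pkl','rb')) for k in ('p6','p11','p12','p13','p14','p15','p17','p18')}
def cen(img,x0,x1,y0,y1):
    h=cv2.cvtColor(img,cv2.COLOR_RGB2HSV)[y0:y1,x0:x1].astype(float); w=np.clip(h[...,1]-90,0,None)*(abs(h[...,0]-20)<9); Y,X=np.mgrid[y0:y1,x0:x1]; return (w*X).sum()/w.sum(),(w*Y).sum()/w.sum()
for k,D in T.items():
    print(k,'brass top',np.round(cen(D['top']['img'],268,285,220,242),2),'scene',np.round(cen(D['scene']['img'],360,375,230,252),2))
def pc(a,b,cam,x0,x1,y0,y1):
    f=lambda D:D[cam]['img'][y0:y1,x0:x1].astype(np.float32).mean(2)
    return np.round(cv2.phaseCorrelate(f(T[a]),f(T[b]),cv2.createHanningWindow((x1-x0,y1-y0),cv2.CV_32F)),2).tolist() if 0 else cv2.phaseCorrelate(f(T[a]),f(T[b]))
# sub-pixel position of the dark band between blue ring & sleeve, top view, along the axis
for k in ('p13','p14','p15','p17','p18'):
    g=T[k]['top']['img'].astype(float).mean(2); xs=np.linspace(329,345,161); ys=244.2+(xs-338.2)*.2427-.0
    v=np.mean([cv2.remap(g.astype(np.float32),xs.astype(np.float32)[None],(ys+o).astype(np.float32)[None],cv2.INTER_CUBIC)[0] for o in (1,2)],0)
    w=np.clip(np.median(v)-10-v,0,None); w[(xs<328.5)|(xs>336)]=0;print(k,'band x',(w*xs).sum()/max(w.sum(),1e-9),w.sum())
E
```

```text
p6 brass top [277.61 230.61] scene [366.57 241.82]
p11 brass top [277.61 230.62] scene [366.57 241.82]
p12 brass top [277.32 230.53] scene [366.69 241.95]
p13 brass top [276.97 230.48] scene [366.84 242.29]
p14 brass top [276.59 230.34] scene [366.96 242.53]
p15 brass top [276.18 230.28] scene [367.26 242.72]
p17 brass top [276.99 230.5 ] scene [366.81 242.24]
p18 brass top [276.99 230.5 ] scene [366.82 242.24]
p13 band x 330.78111691905445 595.178
p14 band x 330.28042993102906 258.59705
p15 band x 329.7030695123844 13.272781
p17 band x 330.80177182976007 136.2615
p18 band x 330.7491511215477 1254.0872
```

The brass ring rests at (276.99, 230.50) in the top view, the same place as under about 3 N of contact. Unloaded it was at (277.61, 230.61), and it has not moved between the last two pictures, so the nose is still touching. The glue, tape and screwdriver are where they were. Handing in.

```bash
python3 -c "
from cell import *
print(state()['time']); print(close_job())"
```

```text
23.2
the job is handed in; nothing more can be done
None
```

The shaft is in the blue, yellow and red rings with its nose still touching the brass ring, and I handed the job in at 23.2 s. I gripped the largest shaft by its orange sleeve at 50 N and slid it through the three rings. Contact with the brass ring came at about 116.5 mm beyond ring 1. I pressed at about 9.5–10 N for over a second, eased to about 5 N while still touching, then let go and backed away upward.

**Last checks:**
- **Contact:** in the top view the brass ring rests about 0.6 px (roughly 1.4 mm) back from its unloaded place. That matches where it sat under about 3 N of contact, and it did not move between the last two pictures. The contact point itself is inside the ring and cannot be seen.
- **Forces:** the highest reading I took was about 10 N, against the 20 N limit. Readings came only at the end of each move and vary by about 0.7 N.
- **Other objects:** the glue bottle, tape roll and screwdriver are in the same places in the scene view, judged by eye. The gripper is clear of everything.
- **Disagreement:** before insertion the two position estimates differed by nearly 2 mm sideways. The wrist view settled it, and I corrected by about 0.9 mm at the red ring. No side-force reading during insertion was above 1 N.

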